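# Turn a tin of bolts over into its lid

## Task

Get the bolts out of the small metal tin and into its loose lid: pinch the two side tabs of the lid against the tin so that it stays shut, turn the tin over (never letting it topple) and stand it upside down on its lid, let go, then lift the tin off and stand it, still mouth down, on the bench clear of the lid. The lid stays flat on the bench as a tray with all three bolts in it; leave the other things on the bench where they are.

Things in the scene. Friction and masses are not known exactly. Their poses are not given: they have to be found in the camera images.
- tin: open-topped metal tin, outside 62 (its x) by 50 (its y) by 47 high, walls and floor 3, about 0.2 kg without the bolts. Origin at the centre of its underside; z points from its floor to its mouth; starts upright with the lid on. A 5 high foot bead on each x end makes the foot 68.4 long, as long as the lid: the closed tin (68.4 x 60 x 50) can also stand squarely on an x end.
- tin_center (a point): centre of the tin, 23.5 above the centre of its underside; the tin's axes
- tin_mouth (a point): centre of the tin's open mouth, 47 above its underside; the tin's axes
- lid_top (a point): centre of the outer face of the loose slip lid (plate 68.4 x 56.4 x 3, skirt 15 deep inside, about 1.2 play round the tin, 0.09 kg; only its own weight keeps it on). z points out of the lid, away from the tin; x, y along the tin's; 3 from tin_mouth when shut.
- lid_pinch (a point): point midway between the lid's two sprung tabs, 22 inside the lid's outer face, lid's axes: the place to pinch, closing along y. The tabs are flat, in the middle of the lid's long (y) sides, 28 wide (x), 3.5 thick, 60 over their outer faces; they reach 32 from the lid's outer face towards the tin's floor, beyond which 18 of the tin's bare side wall (50 across) is left.
- tab_left (a joint): inward travel of the lid's tab on its +y side (m): 0 at rest, presses on the tin's wall at about 0.0015; a weak spring (about 1 N) pushes it back out. While both tabs are squeezed on to the tin (20 N or more) friction holds the lid shut; let go, and the lid is loose again.
- tab_right (a joint): the same for the tab on the lid's -y side
- bolt1_mid (a point): centre of a loose steel bolt, 25 long with a head 17 across and a shank 10 across, 30 g; z along its shank; shut inside the tin at the start
- bolt2_mid (a point): centre of a loose steel bolt, 25 long with a head 17 across and a shank 10 across, 30 g; z along its shank; shut inside the tin at the start
- bolt3_mid (a point): centre of a loose steel bolt, 25 long with a head 17 across and a shank 10 across, 30 g; z along its shank; shut inside the tin at the start
- tape_roll: cardboard-coloured tape roll lying flat, 100 across, 48 high; bystander; origin at the centre of its underside
- carton: closed cardboard box 120 x 90 x 70 high; bystander; origin at the centre of its underside
- spray_can: grey can 54 across, 130 high; bystander; origin at the centre of its underside
- wood_offcut: wooden block 140 x 60 x 30 high; bystander; origin at the centre of its underside
Things that resemble listed ones, but are neither listed nor needed, are in the scene too. Several things look just like the tin: the one meant starts farthest to the robot's left. There is more than one size of the part that bears lid_top; the job needs the smaller.

How it is judged:
On the way, in this order (a step that is already met when the one before it is completed fails the run):
1. the tin is turned beyond lying on its side, lid shut, with both tabs pinched on to it (angle between tin's own z axis and vertical between 1.9 and 2.8 rad and value of joint each of tab_left, tab_right above 0.0008 m and distance between lid_top and tin_mouth below 0.009 m), for 0.1 s.
2. the closed tin stands upside down on its lid on the bench, let go (angle between each of lid_top, tin's own z axis and vertical above 3.04 rad and height (world z) of lid_top below 0.006 m and distance between lid_top and tin_mouth below 0.007 m and contact force between the fingers and tin below 0.1 N and value of joint each of tab_left, tab_right below 0.0008 m), for 0.2 s.
At the end, for the whole second after the job is handed in: The lid lies outer face down, flat on the bench (within 0.1 rad and 6 mm), all three bolts inside its skirt and their centres no higher than 36 mm; the tin stands mouth down on the bench (within 0.1 rad, mouth within 5 mm of the bench), its centre more than 56 mm from the lid's, at rest (angle between each of lid_top, tin's own z axis and vertical above 3.04 rad and height (world z) of lid_top below 0.006 m and x of bolt1_mid in the frame of lid_top between -0.032 and 0.032 m and y of bolt1_mid in the frame of lid_top between -0.027 and 0.027 m and z of bolt1_mid in the frame of lid_top between -0.034 and 0 m and height (world z) of each of bolt1_mid, bolt2_mid, bolt3_mid below 0.036 m and x of bolt2_mid in the frame of lid_top between -0.032 and 0.032 m and y of bolt2_mid in the frame of lid_top between -0.027 and 0.027 m and z of bolt2_mid in the frame of lid_top between -0.034 and 0 m and x of bolt3_mid in the frame of lid_top between -0.032 and 0.032 m and y of bolt3_mid in the frame of lid_top between -0.027 and 0.027 m and z of bolt3_mid in the frame of lid_top between -0.034 and 0 m and height (world z) of tin_mouth below 0.005 m and horizontal distance between tin_center and lid_top above 0.056 m and linear speed of tin below 0.02 m/s); the robot touches nothing.
It fails at once if the lid comes open by more than 12 mm before the tin is upside down (distance between lid_top and tin_mouth above 0.015 m and angle between tin's own z axis and vertical below 2.5 rad).
It fails at once if the tin topples or is thrown (turns faster than 6 rad/s) (angular speed of tin above 6 rad/s).
It fails at once if a bystander is moved by more than 30 mm (distance of any of tape_roll, carton, spray_can, wood_offcut from where it was at the start of the episode above 0.03 m).
It also fails if it takes over 72 s, if anything falls off the work surface, if the arm or the gripper's body presses on something with over 40 N, if the wrist force passes 120 N, or if a joint passes its speed limit or range.

## Robot

A 6-joint arm with a two-finger parallel gripper is mounted at the origin on the work surface. World frame = base frame: x ahead of the robot, y to its left, z up, the work surface at z = 0. Lengths are in m, angles in rad, forces in N, time in s.
With the tool pointing down it reaches from about 0.3 to 0.875 m from the base axis. Payload 6.4 kg.
Tool frame: the origin (TCP) lies between the finger pads; the fingertips stand 11 mm ahead of it and the grasp point (between the pads) lies 8 mm behind it (ctrl.tcp_to_tips is the y of the fingertips in the tool frame, in m); y points along the fingers, x is the direction in which the jaws open and shut, and the axes are right-handed (so a half turn about y gives the same grasp; the last joint's range is limited). The gripper opens to 85 mm and grips with 20 to 120 N. Pads are 22 mm wide; open, the fingers measure 114 mm over their backs; the gripper's body (76 mm by 85 mm) begins 54 mm behind the grasp point. The pads swing forward as they close: fully open they stand 13 mm farther back than shut.
Start: joints at [-1.417, 0.181, 1.607, -0, 1.354, -0.206], TCP at [0.202, -0.538, 0.242] pointing down, gripper open.
Joint ranges: [-2.99, 2.99], [-0.89, 2.07], [0.3, 2.58], [-1.14, 4.28], [0, 2.63], [-3.12, 3.12]. Speed limits (rad/s): [2.57, 2.57, 3.01, 3.14, 3.14, 3.14].

## Interface

Orientations are given as a unit quaternion [w, x, y, z].
In Python, from bench import ctrl gives the robot as it stands.
- The arm moves only by the tool apply_moves, never from a script. Its argument "plan" is text: rows parted by semicolons, each of 7 numbers parted by spaces: the shift along the tool's x, y, z each as a share of 0.05 m, from -1 to 1, then the turn, a rotation vector about the tool's x, y, z each as a share of 0.12 rad, from -1 to 1, then the opening, from 0 (shut) to 1 (fully open). In form: dx dy dz wx wy wz claw; .... A call has exactly 5 rows; each row shifts and turns the commanded pose from where the row before left it, along the tool's axes as they then stand; what a row does not reach is not made up. A row lasts 1/10 s, in which the tool goes at most 50 mm and 8.59 degrees, less where a joint would pass 70% of its speed; a pose out of reach is approached as far as the arm can. A call with a number of a shift or a turn outside -1 to 1 is refused whole. A call with a gripper value outside its range is refused whole. The fingers move at their own pace and stop on an object; the grip force is fixed at half the most. Time passes only in rows, so rows that do not move let the fingers close, or fill a call up. It gives the time, the measured TCP pose, the force and the opening at its end, in the units of the state.
- ctrl.get_obs(): the state, without advancing time (a new reading comes with each control period).
- ctrl.camera(name): name is "scene" or "side" or "wrist"; returns the picture (420x560x3 uint8, red, green, blue); there is no depth.
- ctrl.get_calibration(name): a dict with "intrinsics" (3x3 intrinsics, pixels), "R" (3x3) and "t" (3): a world point X has camera coordinates R X + t. Camera axes: x right, y down, z forward; pixel columns grow to the right and rows downward; lengths in m; the calibration is good to about 2 mm. A picture is of the moment at which its call begins: read the wrist's pose just before it. get_calibration takes no time and is no camera call; for the wrist camera it gives the pose at the moment of the call.
- ctrl.hand_in(): hands the job in, once; it reports no verdict.
Trained networks look in the newest picture that a camera, given by its name, has taken for a name from the list of things; names that differ only in an ending like _2 or _b are one class to them, and where a whole thing is asked for, a point or a joint stands for the part that bears it (a point fixed in the world has none). Each returns a list of dicts, best first, with "score" (0 to 1); they miss things now and then, are a little off and sometimes report something else, mostly with a low value. They report only what shows in the picture. A call takes as long as a camera call. They do not tell look-alikes from the thing itself.
- ctrl.recognise(camera, target): "point" ([x, y, z] in m, in world coordinates, good to about 4 mm: the middle of the surface that is visible of it).
The state is a dict: "time_s": time; "q": joint angles; "dq": joint speeds; "joint_efforts": joint torques, N m; "eef_pos": TCP position; "eef_rot": TCP orientation; "wrist_force": force on the tool from outside, world axes, zero at the start; "torque": the same for the moment, N m; "opening": opening from 0.0 (shut) to 1.0 (fully open).
Only numpy, scipy, OpenCV 4.12 (cv2) and the standard library are available. Lean on these libraries where they do the work, as an engineer would, in place of code of your own. Each camera call takes 0.05 s, during which the arm holds its last target.

## Working session

There is one attempt and no reset: what is moved stays moved. The work goes in short steps, Python scripts to look and compute and a tool call to move; the robot and the scene stay as the last step left them, time stands still between calls to the robot, and variables do not carry over. Pictures are saved under pics/ and viewed, and the job is handed in when it is done.

Besides the shell and the picture viewer there is one more tool, called after "Emit:" in YAML: its name, and indented under it one key for each argument. apply_moves: Moves the arm, as the interface text tells. Shift numbers are shares of 0.05 m and turn numbers shares of 0.12 rad, none past 1 either way. Its arguments: {"type":"object","properties":{"plan":{"type":"string"}},"required":["plan"]}

```bash
ls; mkdir -p pics
python3 - <<'E'
from bench import ctrl
import cv2
o=ctrl.get_obs();print(o)
for n in ["scene","side","wrist"]:
    im=ctrl.camera(n);cv2.imwrite(f"pics/a_{n}.png",im[:,:,::-1])
    for t in ["tin","lid_top"]:
        print(n,t,[(d['score'],[round(float(x),3) for x in d['point']]) for d in ctrl.recognise(n,t)])
print(ctrl.get_obs()['time_s'])
for n in ["scene","side"]:print(ctrl.get_calibration(n))
E
```

```text
pics
{'time_s': 0.0, 'q': array([-1.41728524e+00,  1.81510649e-01,  1.60803078e+00, -3.02567190e-06,
        1.35379966e+00, -2.06265232e-01]), 'dq': array([ 5.00693537e-05, -8.75258593e-06,  1.09749041e-03, -5.19720267e-04,
        1.27558613e-03,  8.90298076e-04]), 'joint_efforts': array([-1.99325106e-03, -4.44871330e+01, -3.51339662e+01, -3.05153280e-04,
        8.98982427e-03,  6.51000491e-06]), 'eef_pos': array([ 0.20238673, -0.53762501,  0.24139022]), 'eef_rot': array([ 0.5818393 , -0.58094377,  0.40289793, -0.40204555]), 'wrist_force': array([-0.52477434,  0.58351537,  0.61344642]), 'torque': array([-0.01223758, -0.00424237,  0.02544603]), 'opening': 1.001962177436362}
scene tin [(0.88, [0.492, -0.164, 0.026]), (0.65, [0.61, -0.092, 0.012])]
scene lid_top [(0.93, [0.781, -0.06, 0.047]), (0.78, [0.605, -0.077, 0.048])]
side tin [(0.93, [0.587, -0.101, 0.015]), (0.89, [0.478, -0.17, 0.028])]
side lid_top [(0.95, [0.578, -0.083, 0.048]), (0.71, [0.759, -0.071, 0.042]), (0.35, [0.591, -0.098, 0.016]), (0.21, [0.591, -0.321, 0.033])]
wrist tin []
wrist lid_top []
0.45
{'intrinsics': array([[393.73811212,   0.        , 280.59775117],
       [  0.        , 393.73811212, 209.2902586 ],
       [  0.        ,   0.        ,   1.        ]]), 'R': array([[ 0.4771509 ,  0.87864619,  0.01754665],
       [ 0.4991122 , -0.25450241, -0.82832092],
       [-0.72333535,  0.40399182, -0.55997908]]), 't': array([-0.28609761, -0.2451813 ,  1.30518471])}
{'intrinsics': array([[456.60345443,   0.        , 278.97742181],
       [  0.        , 456.60345443, 213.82178376],
       [  0.        ,   0.        ,   1.        ]]), 'R': array([[ 0.97621151, -0.21537175,  0.0250221 ],
       [-0.08090619, -0.46890709, -0.87953415],
       [ 0.20115985,  0.85658692, -0.47517741]]), 't': array([-0.55251631,  0.1079406 ,  0.96429878])}
```

View pics/a_scene.png

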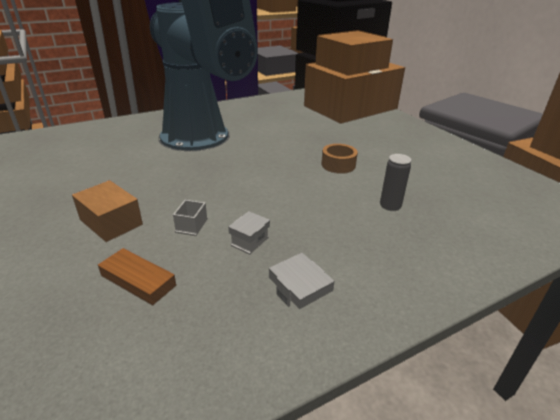

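View pics/a_side.png

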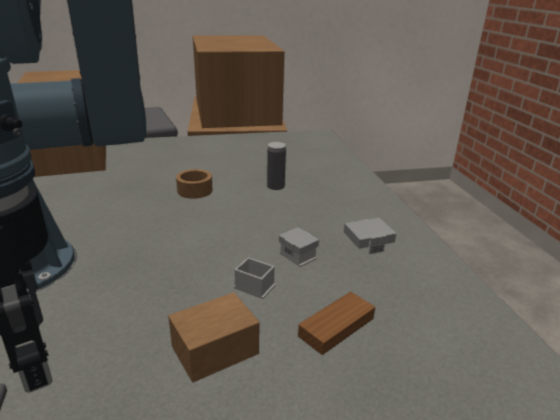

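View pics/a_wrist.png

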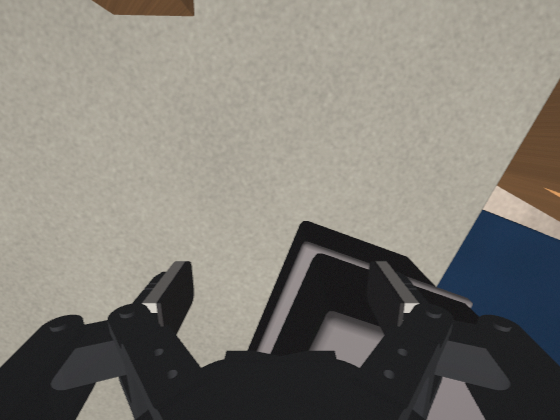

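Three tin-like candidates: the closed tin at scene (249,231), y≈-0.085; the open tin at (190,217), y≈-0.165; and a big spare lid at (301,279). The meant one is the closed tin, which is farthest left (+y) and has the smaller lid. I'll confirm that in a crop.

Run:
```python
import cv2,numpy as np
a=cv2.imread("pics/a_scene.png")[205:260,220:285]; b=cv2.imread("pics/a_side.png")[222:270,270:328]
a=cv2.resize(a,None,fx=8,fy=8,interpolation=cv2.INTER_CUBIC)[:440,:400+120]
cv2.imwrite("pics/b1.png",a)
cv2.imwrite("pics/b2.png",cv2.resize(b,None,fx=8,fy=8,interpolation=cv2.INTER_CUBIC))
from bench import ctrl
for t in ["tape_roll","carton","spray_can","wood_offcut"]:
  for n in ["scene","side"]:
    print(n,t,[(d['score'],[round(float(x),3) for x in d['point']]) for d in ctrl.recognise(n,t)][:2])
```

```text
scene tape_roll [(0.77, [0.403, 0.296, 0.03])]
side tape_roll [(0.65, [0.383, 0.276, 0.03]), (0.62, [0.591, -0.326, 0.028])]
scene carton [(0.77, [0.426, -0.326, 0.064])]
side carton [(0.94, [0.384, -0.348, 0.072])]
scene spray_can [(0.76, [0.632, 0.282, 0.084])]
side spray_can [(0.98, [0.615, 0.275, 0.077])]
scene wood_offcut [(0.71, [0.621, -0.308, 0.03])]
side wood_offcut [(0.82, [0.591, -0.324, 0.029])]
```

View pics/b1.png

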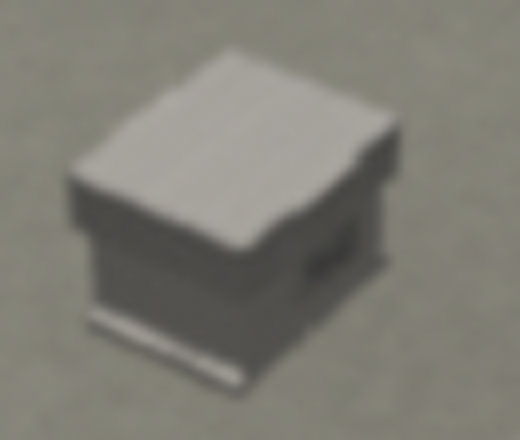

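View pics/b2.png

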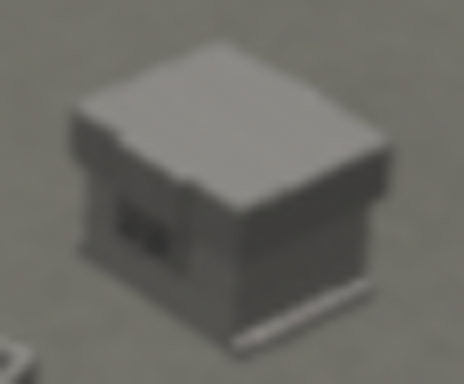

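```bash
cat > h.py <<'E'
import numpy as np, cv2
from bench import ctrl
from scipy.spatial.transform import Rotation as Rn
def ray(cal,uv,z):
    K,R,t=cal["intrinsics"],cal["R"],cal["t"]
    d=R.T@np.linalg.inv(K)@np.array([uv[0],uv[1],1.]); c=-R.T@t
    return c+d*(z-c[2])/d[2]
def proj(cal,P):
    p=(cal["R"]@np.atleast_2d(P).T).T+cal["t"]; q=(cal["intrinsics"]@p.T).T
    return q[:,:2]/q[:,2:]
def rot(q): return Rn.from_quat([q[1],q[2],q[3],q[0]]).as_matrix()
def snap(n,f):
    im=ctrl.camera(n); cv2.imwrite(f"pics/{f}.png",im[:,:,::-1]); return im
E
python3 - <<'E'
from h import *
for n,off,pts in [("scene",(220,205),[(232,50),(400,120),(245,245),(70,172)]),("side",(270,222),[(222,40),(390,148),(240,210),(75,108)])]:
    cal=ctrl.get_calibration(n)
    W=[ray(cal,((u+.5)/8-.5+off[0],(v+.5)/8-.5+off[1]),0.05) for u,v in pts]
    print(n,np.round(W,4).tolist(),"c",np.mean(W,0).round(4))
    for i in range(4):
        e=W[(i+1)%4]-W[i]; print(np.linalg.norm(e).round(4),np.degrees(np.arctan2(e[1],e[0])).round(1))
o=ctrl.get_obs(); print(rot(o['eef_rot']).round(3))
c=ctrl.get_calibration("wrist");R=rot(o['eef_rot']); print((c["R"]@R).round(3), (c["R"]@o['eef_pos']+c["t"]).round(3),c["intrinsics"])
E
```

```text
scene [[0.5529, -0.0548, 0.05], [0.6027, -0.0291, 0.05], [0.6327, -0.0879, 0.05], [0.5846, -0.1149, 0.05]] c [ 0.5932 -0.0717  0.05  ]
0.056 27.3
0.066 -62.9
0.0552 -150.7
0.068 117.8
side [[0.6009, -0.029, 0.05], [0.6312, -0.0935, 0.05], [0.5833, -0.1164, 0.05], [0.5518, -0.0582, 0.05]] c [ 0.5918 -0.0743  0.05  ]
0.0713 -64.9
0.0531 -154.5
0.0662 118.4
0.0572 30.7
[[ 0.352  0.     0.936]
 [-0.936 -0.     0.352]
 [ 0.    -1.     0.   ]]
[[ 1.    -0.    -0.001]
 [-0.001 -0.282 -0.959]
 [ 0.     0.959 -0.282]] [-0.001  0.031  0.146] [[296.19056845   0.         280.03332831]
 [  0.         296.19056845 211.45760165]
 [  0.           0.           1.        ]]
```

Emit:
apply_moves:
  plan: "-0.4 0 0.7 0 0 0 1; -0.4 0 0.7 0 0 0 1; -0.4 0 0.7 0 0 0 1; -0.4 0 0.7 0 0 0 1; -0.4 0 0.7 0 0 0 1"

```text
time_s: 1.35
eef_pos: [0.3319, -0.3817, 0.2425]
eef_rot: [-0.581, 0.581, -0.402, 0.403]
wrist_force: [-0.3, -0.0, 0.8]
opening: 1.003
```

Emit:
apply_moves:
  plan: "-0.4 0 0.7 0 0 0 1; -0.4 0 0.7 0 0 0 1; -0.4 0 0.7 0 0 0 1; -0.4 0 0.7 0 0 0 1; -0.4 0 0.7 0 0 0 1"

```text
time_s: 1.85
eef_pos: [0.4606, -0.2264, 0.2426]
eef_rot: [-0.581, 0.581, -0.402, 0.403]
wrist_force: [0.2, -1.0, -0.0]
opening: 1.001
```

Emit:
apply_moves:
  plan: "-0.4 0 0.7 0 0 0 1; -0.4 0 0.7 0 0 0 1; -0.4 0 0.7 0 0 0 1; 0 0 0 0 1 0 1; 0 0 0 0 1 0 1"

```text
time_s: 2.35
eef_pos: [0.5374, -0.1332, 0.2422]
eef_rot: [-0.529, 0.529, -0.47, 0.47]
wrist_force: [-0.2, -0.1, 0.6]
opening: 1.001
```

Emit:
apply_moves:
  plan: "0 0 0 0 1 0 1; 0 0 0 0 1 0 1; 0 0 0 0 1 0 1; 0 0 0 0 1 0 1; 0 0 0 0 1 0 1"

```text
time_s: 2.85
eef_pos: [0.5368, -0.1346, 0.2423]
eef_rot: [-0.365, 0.365, -0.605, 0.605]
wrist_force: [-0.4, 0.2, -0.9]
opening: 1.002
```

Emit:
apply_moves:
  plan: "0 0 0 0 1 0 1; 0 0 0 0 1 0 1; 0 0 0 0 1 0 1; 0 0 0 0 1 0 1; 0 0 0 0 1 0 1"

```text
time_s: 3.35
eef_pos: [0.5368, -0.1346, 0.2423]
eef_rot: [-0.17, 0.17, -0.686, 0.686]
wrist_force: [0.5, -0.5, 0.2]
opening: 1.002
```

```bash
cat >> h.py <<'E'
def pose(x,y,z,hd,p,r=None):
    """tool pose: TCP pos, heading f (deg), pitch p(deg)"""
    h,p=np.radians(hd),np.radians(p)
    f=np.array([np.cos(h),np.sin(h),0]);up=np.array([0,0,1.])
    Y=np.cos(p)*f-np.sin(p)*up; X=np.cross(f,up); Z=np.cross(X,Y)
    return np.array([x,y,z]),np.c_[X,Y,Z]
def todo(goal):
    o=ctrl.get_obs();R=rot(o['eef_rot']);P=o['eef_pos']
    s=R.T@(goal[0]-P)/.05; w=Rn.from_matrix(R.T@goal[1]).as_rotvec()/.12
    print("shift(old frame)",s.round(2),"shift(goal frame)",(goal[1].T@(goal[0]-P)/.05).round(2),"turn",w.round(2),"pos",P.round(4))
E
python3 - <<'E'
from h import *
im=snap("wrist","c_wrist")
for t in ["tin","lid_top"]: print(t,[(d['score'],np.round(d['point'],3).tolist()) for d in ctrl.recognise("wrist",t)])
c=ctrl.get_calibration("wrist")
R=rot(ctrl.get_obs()['eef_rot']); print(R.round(3))
np.savez("c.npz",**c)
E
```

```text
tin [(0.59, [0.474, -0.168, 0.002]), (0.49, [0.604, -0.107, 0.006])]
lid_top [(0.94, [0.763, -0.055, 0.042]), (0.91, [0.594, -0.072, 0.054])]
[[-0.881  0.     0.473]
 [-0.473  0.    -0.881]
 [-0.    -1.     0.   ]]
```

View pics/c_wrist.png

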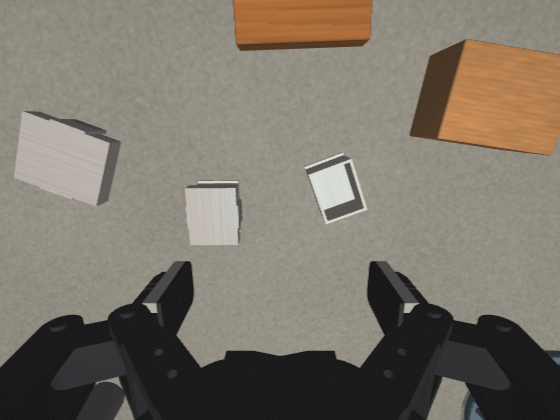

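The wrist view shows the closed tin at (213,215), aligned with the jaws, the open look-alike at (336,188) and the big lid at (66,160). I'll refine the tin's pose from the lid's corners.

Run:
```python
from h import *
c=np.load("c.npz")
im=cv2.imread("pics/c_wrist.png")[170:260,165:260]
cv2.imwrite("pics/c2.png",cv2.resize(im,None,fx=6,fy=6,interpolation=cv2.INTER_CUBIC))
W=[ray(c,p,.05) for p in [(186,189),(238,186),(239,244),(189,245)]]
print(np.round(W,4).tolist(),np.mean(W,0))
for i in range(4):
  e=W[(i+1)%4]-W[i]; print(np.linalg.norm(e).round(4),np.degrees(np.arctan2(e[1],e[0])).round(1))
```

```text
[[0.6305, -0.0882, 0.05], [0.5809, -0.1187, 0.05], [0.5495, -0.0567, 0.05], [0.6009, -0.0277, 0.05]] [ 0.59047772 -0.07280901  0.05      ]
0.0582 -148.4
0.0695 116.9
0.059 29.5
0.0674 -63.9
```

View pics/c2.png

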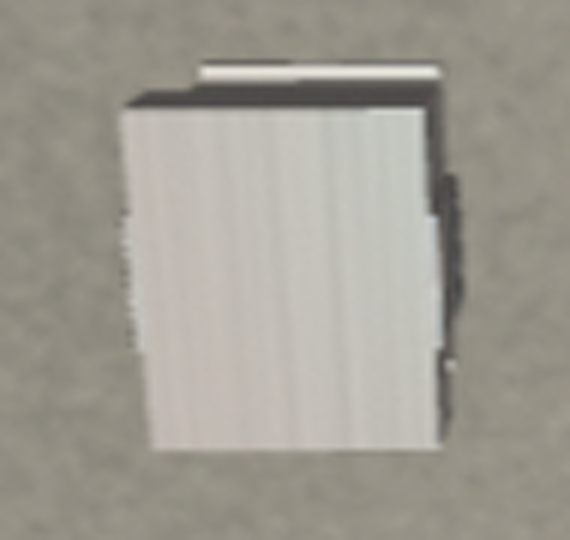

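Run:
```python
from h import *
P=np.array([.591,-.073,.028]);_,R=pose(0,0,0,-62.5,110);d=R[:,1]
todo((P+.006*d-.13*d,R)); print(P+.006*d, d)
```

```text
shift(old frame) [-1.53  1.96  0.28] shift(goal frame) [-1.53  1.75  0.91] turn [-2.91  0.11  0.02] pos [ 0.5368 -0.1346  0.2423]
[ 0.59005244 -0.07117975  0.02236184] [-0.15792733  0.30337557 -0.93969262]
```

Emit:
apply_moves:
  plan: "0 0 0 -0.97 0.04 0 1; 0 0 0 -0.97 0.04 0 1; 0 0 0 -0.97 0.03 0 1; -0.5 0.3 0.3 0 0 0 1; -0.5 0.3 0.3 0 0 0 1"

```text
time_s: 4.0
eef_pos: [0.5904, -0.129, 0.2033]
eef_rot: [0.136, -0.194, 0.796, -0.558]
wrist_force: [-0.3, -0.1, 0.4]
opening: 1.002
```

Emit:
apply_moves:
  plan: "-0.5 0.3 0.3 0 0 0 1; 0 0.5 0 0 0 0 1; 0 0.4 0 0 0 0 1; 0 0 0 0 0 0 1; 0 0 0 0 0 0 1"

```text
time_s: 4.5
eef_pos: [0.6086, -0.1105, 0.1424]
eef_rot: [0.135, -0.195, 0.796, -0.557]
wrist_force: [-0.5, 0.5, 1.0]
opening: 0.999
```

Run:
```python
from h import *
P=np.array([.591,-.073,.028]);_,R=pose(0,0,0,-62.5,110);d=R[:,1]
snap("wrist","d_wrist")
todo((P+.006*d,R))
```

```text
shift(old frame) [-0.03  2.58 -0.01] shift(goal frame) [-0.03  2.58 -0.  ] turn [-0.01 -0.01  0.  ] pos [ 0.6091 -0.111   0.1433]
```

View pics/d_wrist.png

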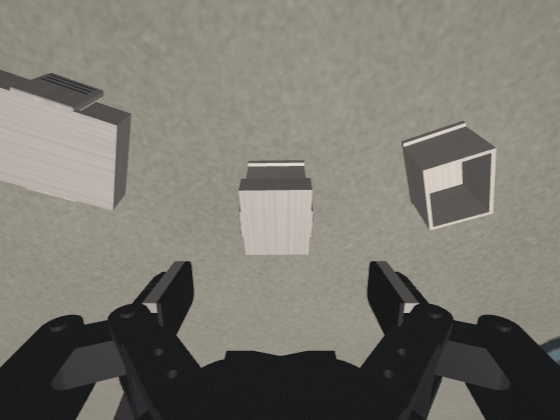

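The tin sits centred between the fingers at (277,215), so I'll advance and pinch.

Emit:
apply_moves:
  plan: "0 0.5 0 0 0 0 1; 0 0.5 0 0 0 0 1; 0 0.5 0 0 0 0 1; 0 0.5 0 0 0 0 1; 0 0.3 0 0 0 0 1"

```text
time_s: 5.05
eef_pos: [0.5903, -0.0757, 0.034]
eef_rot: [0.135, -0.194, 0.796, -0.558]
wrist_force: [-0.9, 0.2, -0.2]
opening: 0.999
```

Emit:
apply_moves:
  plan: "0 0.28 0 0 0 0 1; 0 0 0 0 0 0 1; 0 0 0 0 0 0 0; 0 0 0 0 0 0 0; 0 0 0 0 0 0 0"

```text
time_s: 5.55
eef_pos: [0.5899, -0.0724, 0.0228]
eef_rot: [0.136, -0.193, 0.795, -0.558]
wrist_force: [2.5, -0.8, 6.0]
opening: 0.658
```

Emit:
apply_moves:
  plan: "0 0 0 0 0 0 0; 0 0 0 0 0 0 0; 0 0 0 0 0 0 0; 0 0 0 0 0 0 0; 0 0 0 0 0 0 0"

```text
time_s: 6.05
eef_pos: [0.5899, -0.0724, 0.0228]
eef_rot: [0.136, -0.193, 0.795, -0.559]
wrist_force: [2.6, -0.9, 6.0]
opening: 0.654
```

Run:
```python
from h import *
im=snap("side","e_side");cv2.imwrite("pics/e_side.png",cv2.resize(im[120:330,160:440,::-1],None,fx=2.8,fy=2.8))
im=snap("wrist","e_wrist")
o=ctrl.get_obs();print(o['opening'],o['wrist_force'],o['time_s'],o['q'])
```

```text
0.6592196622798122 [ 3.38351453 -2.02960199  5.92549729] 6.15 [-0.43340306  0.64327189  1.50257836  0.21952525  1.27929076  2.13757247]
```

View pics/e_side.png

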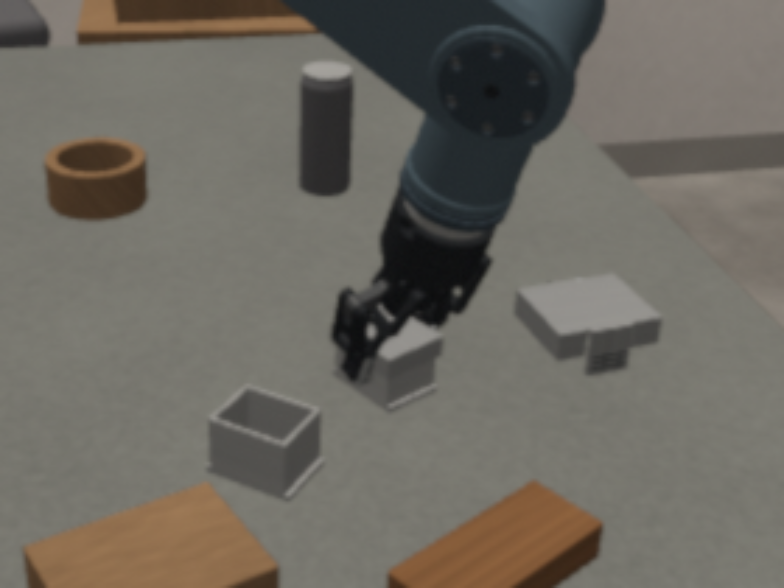

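View pics/e_wrist.png

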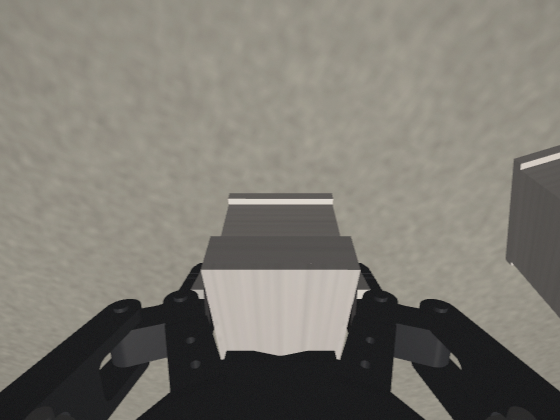

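The pinch holds: the opening stopped at 0.66, and the lid is between the pads. Next I lift and yaw.

Emit:
apply_moves:
  plan: "0 -0.3 -0.1 0 0 0 0; 0 -0.5 -0.18 0 0 0 0; 0 -0.6 -0.22 0 0 0 0; 0 -0.7 -0.26 0 0 0 0; 0 -0.7 -0.26 0 0 0 0"

```text
time_s: 6.65
eef_pos: [0.5871, -0.0709, 0.1711]
eef_rot: [0.134, -0.195, 0.796, -0.557]
wrist_force: [0.8, 0.3, -3.6]
opening: 0.658
```

Emit:
apply_moves:
  plan: "0 0 0 0 -0.6 -0.22 0; 0 0 0 0 -0.94 -0.34 0; 0 0 0 0 -0.94 -0.34 0; 0 0 0 0 -0.94 -0.34 0; 0 0 0 0 -0.94 -0.34 0"

```text
time_s: 7.15
eef_pos: [0.5875, -0.0712, 0.17]
eef_rot: [0.284, -0.407, 0.712, -0.497]
wrist_force: [-0.5, 0.1, -3.8]
opening: 0.657
```

Run:
```python
from h import *
im=snap("wrist","f_wrist")
o=ctrl.get_obs();print(o['opening'],o['wrist_force'],o['time_s'],o['q'])
todo(pose(.65,.08,.19,7,110))
```

```text
0.6555796403312399 [ 0.2051812   0.23776856 -3.88613971] 7.2 [-0.35081642  0.51413797  1.36139452  0.05893219  1.61290579  1.73756785]
shift(old frame) [-3.23 -0.23 -0.54] shift(goal frame) [-2.83 -0.92  1.37] turn [ 0.02 -5.07 -1.84] pos [ 0.5878 -0.0704  0.17  ]
```

View pics/f_wrist.png

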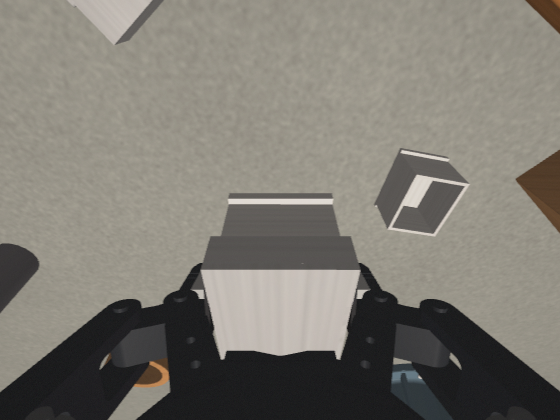

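Emit:
apply_moves:
  plan: "0 0 0 0 -0.94 -0.34 0; 0 0 0 0 -0.94 -0.34 0; 0 0 0 0 -0.94 -0.34 0; 0 0 0 0 -0.94 -0.34 0; 0 0 0 0 -0.94 -0.34 0"

```text
time_s: 7.7
eef_pos: [0.5876, -0.0711, 0.1698]
eef_rot: [-0.418, 0.598, -0.561, 0.391]
wrist_force: [-0.3, 0.3, -3.7]
opening: 0.661
```

Emit:
apply_moves:
  plan: "-0.5 -0.2 0.2 0 -0.37 -0.14 0; -0.6 -0.2 0.3 0 0 0 0; -0.6 -0.2 0.3 0 0 0 0; -0.6 -0.2 0.3 0 0 0 0; -0.5 -0.1 0.25 0 0 0 0"

```text
time_s: 8.2
eef_pos: [0.6526, 0.0779, 0.1898]
eef_rot: [-0.427, 0.61, -0.547, 0.383]
wrist_force: [0.4, 0.3, -4.2]
opening: 0.658
```

Emit:
apply_moves:
  plan: "0 0 0 0.5 0 0 0; 0 0 0 1 0 0 0; 0 0 0 1 0 0 0; 0 0 0 1 0 0 0; 0 0 0 1 0 0 0"

```text
time_s: 8.7
eef_pos: [0.6515, 0.0761, 0.1895]
eef_rot: [0.575, -0.473, 0.425, -0.515]
wrist_force: [0.7, 0.8, -4.4]
opening: 0.66
```

Emit:
apply_moves:
  plan: "0 0 0 1 0 0 0; 0 0 0 1 0 0 0; 0 0 0 1 0 0 0; 0 0 0 1 0 0 0; 0 0 0 1 0 0 0"

```text
time_s: 9.2
eef_pos: [0.6506, 0.0789, 0.188]
eef_rot: [0.687, -0.293, 0.266, -0.61]
wrist_force: [0.7, 2.1, -3.8]
opening: 0.655
```

Run:
```python
from h import *
o=ctrl.get_obs();print(o['opening'],o['wrist_force'],o['time_s'],o['q'])
todo(pose(.65,.08,.12,7,20))
im=snap("side","g_side");cv2.imwrite("pics/g_side.png",cv2.resize(im[60:330,130:490,::-1],None,fx=2.2,fy=2.2))
```

```text
0.6546406676635336 [ 0.70180604  2.12751943 -3.77318532] 9.2 [-0.14970157  0.07138503  2.04198063  0.58627929  0.34290308  0.82204732]
shift(old frame) [-0.01  0.98 -0.94] shift(goal frame) [-0.02  0.46 -1.28] turn [ 3.86 -0.08  0.01] pos [0.6506 0.0789 0.188 ]
```

View pics/g_side.png

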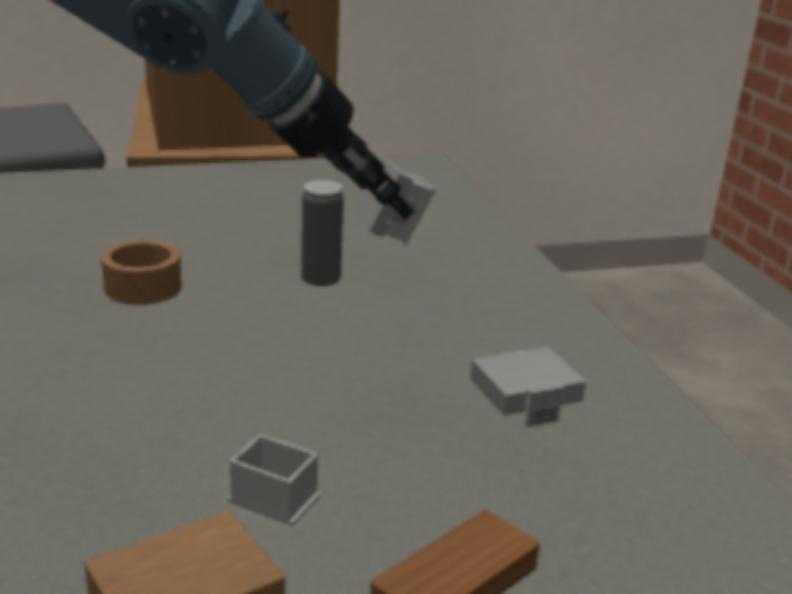

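The wrist is nearly straight here (j5 → 0). I'll turn the heading to about 80°, pointing left, where j4 and j5 have room, and then finish the pitch.

Emit:
apply_moves:
  plan: "0 0 0 0 -0.4 0.38 0; 0 0 0 0 -0.72 0.69 0; 0 0 0 0 -0.72 0.69 0; 0 0 0 0 -0.72 0.69 0; 0 0 0 0 -0.72 0.69 0"

```text
time_s: 9.75
eef_pos: [0.6518, 0.0787, 0.1888]
eef_rot: [0.825, -0.352, 0.18, -0.404]
wrist_force: [-0.3, 1.1, -4.7]
opening: 0.655
```

Run:
```python
from h import *
o=ctrl.get_obs();print(o['opening'],o['wrist_force'],o['time_s'],o['q'])
todo(pose(.58,.14,.18,80,46))
```

```text
0.6551897986612745 [-0.28804364  1.07476441 -4.72959145] 9.75 [-0.35061442  0.16653568  1.9322006   0.91910344  0.82602086 -0.00439396]
shift(old frame) [-1.84 -0.13 -0.42] shift(goal frame) [-1.63  0.79  0.57] turn [ 0.05 -4.54  4.2 ] pos [0.6518 0.0787 0.1888]
```

Working well. Continuing the yaw, then shift, then pitch.

Emit:
apply_moves:
  plan: "0 0 0 0 -0.75 0.7 0; 0 0 0 0 -0.75 0.7 0; 0 0 0 0 -0.75 0.7 0; 0 0 0 0 -0.75 0.7 0; 0 0 0 0 -0.75 0.7 0"

```text
time_s: 10.25
eef_pos: [0.6518, 0.0774, 0.1884]
eef_rot: [0.909, -0.39, 0.063, -0.137]
wrist_force: [0.9, 0.6, -3.0]
opening: 0.654
```

Emit:
apply_moves:
  plan: "-0.4 0.2 0.14 0 -0.75 0.7 0; -0.4 0.2 0.14 0 0 0 0; -0.4 0.2 0.14 0 0 0 0; -0.4 0.2 0.15 0 0 0 0; 0 0 0 0.5 0 0 0"

```text
time_s: 10.75
eef_pos: [0.5818, 0.145, 0.1799]
eef_rot: [0.927, -0.365, 0.036, -0.082]
wrist_force: [1.7, -0.5, -4.7]
opening: 0.654
```

Run:
```python
from h import *
o=ctrl.get_obs();print(o['opening'],o['wrist_force'],o['time_s'],o['q'])
todo(pose(.58,.14,.10,80,20))
```

```text
0.6537615263042759 [ 1.69835012 -0.48687785 -4.7320535 ] 10.75 [-0.35716842  0.32401477  1.78972178  0.83342313  1.33171805 -0.51355729]
shift(old frame) [-0.01  1.01 -1.24] shift(goal frame) [-0.02  0.45 -1.54] turn [ 3.34 -0.07 -0.  ] pos [0.5818 0.145  0.1799]
```

Emit:
apply_moves:
  plan: "0 0 0 0.8 0 0 0; 0 0 0 0.8 0 0 0; 0 0 0 0.8 0 0 0; 0 0 0 0.8 -0.05 0 0; 0 0 0 0.14 0 0 0"

```text
time_s: 11.25
eef_pos: [0.5837, 0.1419, 0.1776]
eef_rot: [0.981, -0.172, 0.017, -0.088]
wrist_force: [0.2, -0.8, -5.2]
opening: 0.655
```

Run:
```python
from h import *
o=ctrl.get_obs();print(o['opening'],o['wrist_force'],o['time_s'],o['q'])
todo(pose(.58,.14,.034,80,20))
im=snap("side","g_side");cv2.imwrite("pics/h_side.png",cv2.resize(im[60:330,130:490,::-1],None,fx=2.2,fy=2.2))
im=snap("wrist","h_wrist")
R=rot(o['eef_rot']);print(R.round(3))
```

```text
0.6549182741769632 [ 0.15603351 -0.81128798 -5.21082665] 11.25 [-0.47791711  0.52009249  1.7943796   1.11676351  1.54482605 -0.78653141]
shift(old frame) [-0.05  0.93 -2.72] shift(goal frame) [-0.07  0.94 -2.72] turn [-0.02 -0.04  0.03] pos [0.5837 0.1419 0.1776]
[[ 0.984  0.167  0.064]
 [-0.179  0.925  0.334]
 [-0.004 -0.34   0.94 ]]
```

View pics/h_side.png

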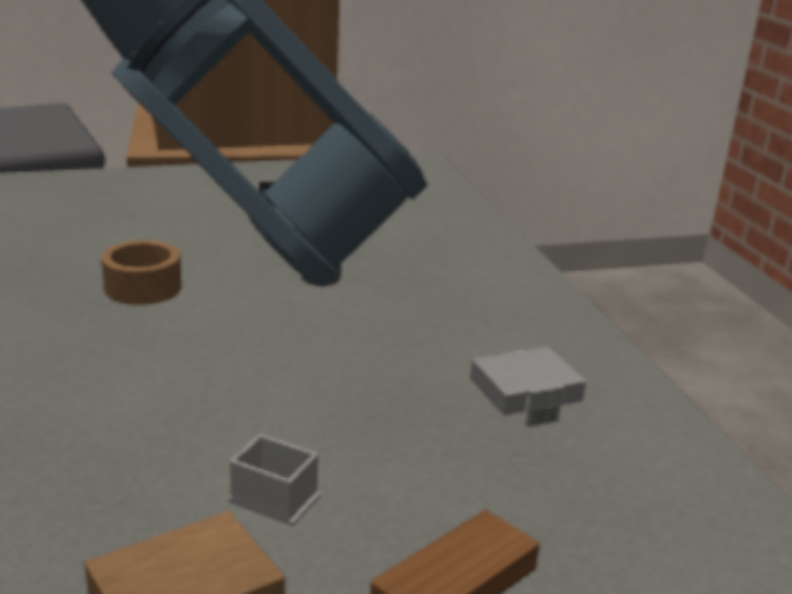

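View pics/h_wrist.png

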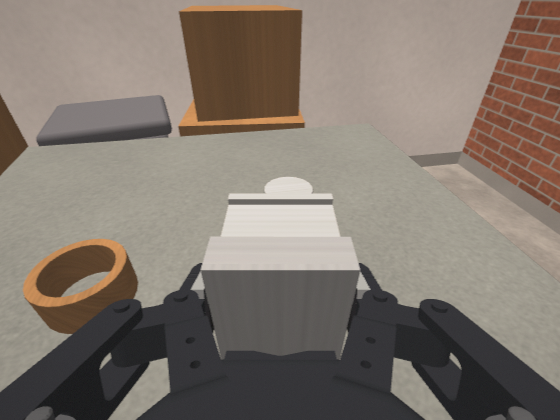

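```bash
python3 - <<'E'
from h import *
c=ctrl.get_calibration("side");K,R,t=c["intrinsics"],c["R"],c["t"]
for uv in [(275.5,187),(318,142),(245,155)]:
  d=R.T@np.linalg.inv(K)@np.array([*uv,1.]);C=-R.T@t
  for y in(-.1,-.05,0): s=(y-C[1])/d[1];print(uv,y,(C+d*s).round(3))
E
python3 - <<'E'
import cv2
im=cv2.imread('pics/a_scene.png')
from h import *
snap("scene","h_scene")
E
```

```text
(275.5, 187) -0.1 [ 0.532 -0.1    0.187]
(275.5, 187) -0.05 [ 0.543 -0.05   0.163]
(275.5, 187) 0 [0.555 0.    0.139]
(318, 142) -0.1 [ 0.613 -0.1    0.275]
(318, 142) -0.05 [ 0.629 -0.05   0.257]
(318, 142) 0 [0.646 0.    0.239]
(245, 155) -0.1 [ 0.472 -0.1    0.257]
(245, 155) -0.05 [ 0.48  -0.05   0.238]
(245, 155) 0 [0.487 0.    0.218]
```

View pics/h_scene.png

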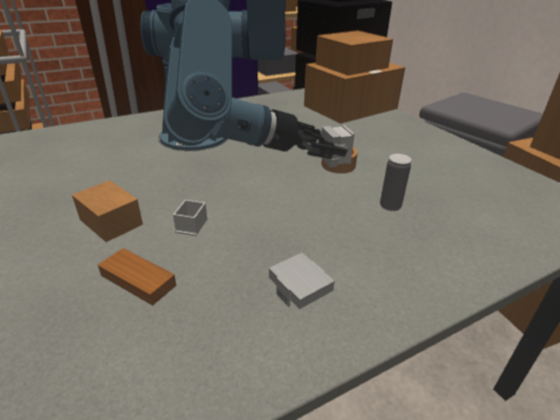

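```bash
cat > fk.py <<'E'
import numpy as np
from scipy.spatial.transform import Rotation as Rn
from h import rot
D=[([-1.41728524,.18151,1.60803,0,1.3538,-.206265],[.20238673,-.53762501,.24139022],[ 0.5818393 , -0.58094377,  0.40289793, -0.40204555]),
([-0.43340306,0.64327189,1.50257836,0.21952525,1.27929076,2.13757247],[0.5899,-0.0724,0.0228],[0.136,-0.193,0.795,-0.559]),
([-0.35081642,0.51413797,1.36139452,0.05893219,1.61290579,1.73756785],[ 0.5878,-0.0704,0.17],[0.284,-0.407,0.712,-0.497]),
([-0.14970157,0.07138503,2.04198063,0.58627929,0.34290308,0.82204732],[0.6506,0.0789,0.188],[0.687,-0.293,0.266,-0.61]),
([-0.35061442,0.16653568,1.9322006,0.91910344,0.82602086,-0.00439396],[0.6518,0.0787,0.1888],[0.825,-0.352,0.18,-0.404]),
([-0.35716842,0.32401477,1.78972178,0.83342313,1.33171805,-0.51355729],[.5818,.145,.1799],[0.927,-0.365,0.036,-0.082]),
([-0.47791711,0.52009249,1.7943796,1.11676351,1.54482605,-0.78653141],[0.5837,0.1419,0.1776],[0.981,-0.172,0.017,-0.088])]
rz=lambda a:Rn.from_euler('z',a).as_matrix(); ry=lambda a:Rn.from_euler('y',a).as_matrix()
def frames(q):
    R1=rz(q[0]);R2=R1@ry(q[1]);R3=R2@ry(q[2]);R4=R3@rz(q[3]);R5=R4@ry(q[4]);R6=R5@rz(q[5]);return R1,R2,R3,R4,R5,R6
def rows(q):
    R1,R2,R3,R4,R5,R6=frames(q)
    return np.c_[R1,R2[:,[0,2]],R3[:,[0,2]],R4[:,[0,1]],R5[:,[0,2]]]
A=np.vstack([rows(q) for q,_,_ in D]);b=np.hstack([p for _,p,_ in D])
X,_,rk,sv=np.linalg.lstsq(A,b,rcond=1e-3)
if __name__=="__main__":
    for q,_,r in D: print((frames(q)[5].T@rot(r)).round(2).tolist())
    print(X.round(4),rk,sv.round(3)); print((A@X-b).round(4))
E
python3 fk.py
```

```text
[[-1.0, 0.0, 0.0], [0.0, -0.0, 1.0], [0.0, 1.0, 0.0]]
[[-1.0, -0.0, -0.0], [-0.0, 0.0, 1.0], [-0.0, 1.0, -0.0]]
[[-1.0, 0.0, -0.01], [-0.01, -0.0, 1.0], [0.0, 1.0, 0.0]]
[[-1.0, -0.0, -0.0], [-0.0, -0.0, 1.0], [-0.0, 1.0, 0.0]]
[[-1.0, 0.0, 0.0], [0.0, 0.0, 1.0], [0.0, 1.0, -0.0]]
[[-1.0, -0.0, -0.0], [-0.0, -0.0, 1.0], [-0.0, 1.0, 0.0]]
[[-1.0, -0.0, 0.0], [0.0, -0.0, 1.0], [-0.0, 1.0, 0.0]]
[-2.000e-04  1.177e-01  3.136e-01 -2.000e-04  4.381e-01  8.540e-02
  5.149e-01  1.000e-04  1.000e-04 -1.000e-04  3.079e-01] 11 [5.615 5.204 3.82  1.231 0.88  0.858 0.733 0.303 0.292 0.221 0.107]
[-0. -0.  0.  0. -0. -0. -0.  0.  0. -0.  0.  0.  0. -0. -0. -0.  0. -0.
 -0. -0.  0.]
```

```bash
cat >> fk.py <<'E'
C=np.array([[-1,0,0],[0,0,1],[0,1,0.]])
def fk(q): return rows(q)@X, frames(q)[5]@C
from scipy.optimize import least_squares
LO=[-2.99,-.89,.3,-1.14,0,-3.12];HI=[2.99,2.07,2.58,4.28,2.63,3.12]
def ik(goal,q0):
    def e(q):
        p,R=fk(q); return np.r_[(p-goal[0])*5,Rn.from_matrix(R.T@goal[1]).as_rotvec()]
    s=least_squares(e,np.clip(q0,np.array(LO)+1e-3,np.array(HI)-1e-3),bounds=(LO,HI)); return s.x,np.abs(s.fun).max()
def wrist(goal): return goal[0]-.3079*goal[1][:,1]
E
python3 - <<'E'
from h import *; from fk import *
q=ctrl.get_obs()['q']
for f in (80,90,100,110):
  for T in [(.56,.19),(.60,.16)]:
    for p in (20,28,70,100,118):
      g=pose(*T,.034,f,p);x,e=ik(g,q);print(f,T,p,x.round(2),round(e,4),"w",wrist(g).round(3))
E
```

```text
80 (0.56, 0.19) 20 [-0.41  0.79  1.81  1.19  1.39 -1.03] 0.0 w [ 0.51  -0.095  0.139]
80 (0.56, 0.19) 28 [-0.38  0.7   1.84  1.12  1.28 -0.95] 0.0 w [ 0.513 -0.078  0.179]
80 (0.56, 0.19) 70 [-0.06  0.44  1.8   0.45  0.91 -0.16] 0.0 w [0.542 0.086 0.323]
80 (0.56, 0.19) 100 [ 0.21  0.54  1.61 -0.18  1.07  0.48] 0.0 w [0.569 0.243 0.337]
80 (0.56, 0.19) 118 [ 0.34  0.68  1.46 -0.44  1.29  0.7 ] 0.0 w [0.585 0.332 0.306]
80 (0.6, 0.16) 20 [-0.43  0.83  1.69  1.16  1.43 -0.97] 0.0 w [ 0.55  -0.125  0.139]
80 (0.6, 0.16) 28 [-0.4   0.75  1.72  1.09  1.33 -0.9 ] 0.0 w [ 0.553 -0.108  0.179]
80 (0.6, 0.16) 70 [-0.11  0.5   1.71  0.43  0.95 -0.19] 0.0 w [0.582 0.056 0.323]
80 (0.6, 0.16) 100 [ 0.15  0.58  1.54 -0.19  1.08  0.42] 0.0 w [0.609 0.213 0.337]
80 (0.6, 0.16) 118 [ 0.28  0.72  1.4  -0.45  1.29  0.64] 0.0 w [0.625 0.302 0.306]
90 (0.56, 0.19) 20 [-0.38  0.84  1.68  1.06  1.5  -1.  ] 0.0 w [ 0.56  -0.099  0.139]
90 (0.56, 0.19) 28 [-0.35  0.75  1.72  1.    1.39 -0.93] 0.0 w [ 0.56  -0.082  0.179]
90 (0.56, 0.19) 70 [-0.06  0.47  1.76  0.42  0.98 -0.31] 0.0 w [0.56  0.085 0.323]
90 (
[... 1583 characters left out ...]
 [ 0.653 -0.065  0.179]
110 (0.56, 0.19) 70 [-0.05  0.53  1.66  0.36  1.12 -0.58] 0.0 w [0.596 0.091 0.323]
110 (0.56, 0.19) 100 [ 0.22  0.49  1.69 -0.21  0.95 -0.01] 0.0 w [0.542 0.24  0.337]
110 (0.56, 0.19) 118 [ 0.37  0.56  1.65 -0.58  1.02  0.36] 0.0 w [0.511 0.326 0.306]
110 (0.6, 0.16) 20 [-0.33  1.01  1.29  0.85  1.78 -0.93] 0.0 w [ 0.699 -0.112  0.139]
110 (0.6, 0.16) 28 [-0.31  0.93  1.34  0.78  1.68 -0.91] 0.0 w [ 0.693 -0.095  0.179]
110 (0.6, 0.16) 70 [-0.09  0.59  1.56  0.34  1.17 -0.6 ] 0.0 w [0.636 0.061 0.323]
110 (0.6, 0.16) 100 [ 0.16  0.54  1.61 -0.21  0.97 -0.08] 0.0 w [0.582 0.21  0.337]
110 (0.6, 0.16) 118 [ 0.3   0.6   1.6  -0.59  1.01  0.29] 0.0 w [0.551 0.296 0.306]
```

Run:
```python
from h import *
todo(pose(.55,.175,.1,100,20))
R=rot(ctrl.get_obs()['eef_rot']);print((R.T@[0,0,1]).round(3))
```

```text
shift(old frame) [-0.81  1.03 -1.32] shift(goal frame) [-0.58  1.26 -1.23] turn [ 0.01 -0.99  2.78] pos [0.585  0.1425 0.1795]
[ 0.002 -0.343  0.939]
```

Emit:
apply_moves:
  plan: "0 0 0 0 -0.33 0.93 0; 0 0 0 0 -0.33 0.93 0; 0 0 0 0 -0.33 0.92 0; -0.3 0.6 -0.6 0 0 0 0; -0.28 0.6 -0.6 0 0 0 0"

```text
time_s: 11.9
eef_pos: [0.5526, 0.1729, 0.1035]
eef_rot: [0.98, -0.176, -0.019, 0.086]
wrist_force: [0.4, 1.1, -5.4]
opening: 0.656
```

Emit:
apply_moves:
  plan: "0 0 0 0 0 0 0; 0 0 0 0 0 0 0; 0 0 0 0 0 0 0; 0 0 0 0 0 0 0; 0 0 0 0 0 0 0"

```text
time_s: 12.4
eef_pos: [0.5517, 0.1726, 0.1039]
eef_rot: [0.981, -0.173, -0.018, 0.085]
wrist_force: [0.5, -0.1, -4.1]
opening: 0.654
```

Run:
```python
from h import *
todo(pose(.55,.175,.034,100,20))
o=ctrl.get_obs();R=rot(o['eef_rot']);print(R.round(3),o['wrist_force'])
snap("scene","i_scene");snap("side","i_side")
```

```text
shift(old frame) [-0.03  0.53 -1.3 ] shift(goal frame) [-0.02  0.53 -1.3 ] turn [0.01 0.04 0.02] pos [0.5517 0.1726 0.1039]
[[ 0.985 -0.16  -0.064]
 [ 0.173  0.926  0.337]
 [ 0.006 -0.343  0.939]] [ 0.48452751 -0.09049917 -4.11693975]
```

View pics/i_scene.png

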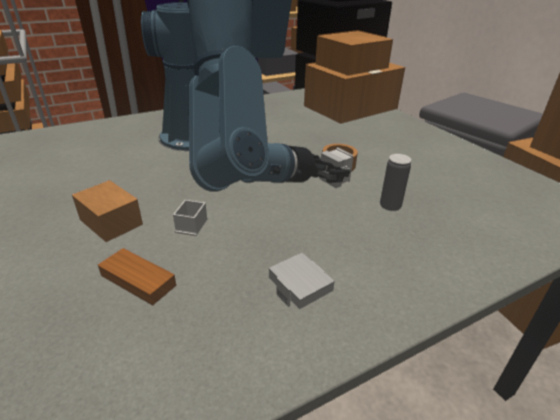

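View pics/i_side.png

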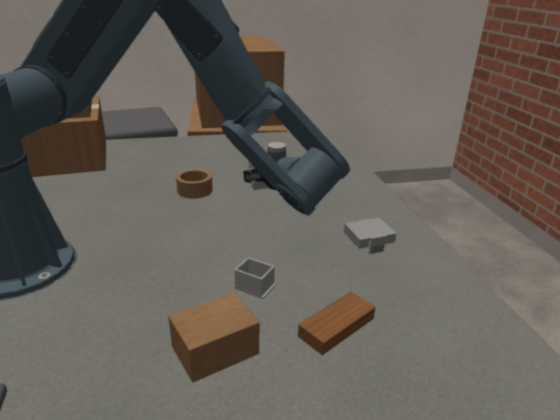

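Run:
```python
from h import *
c=ctrl.get_calibration("side");K,R,t=c["intrinsics"],c["R"],c["t"]
print(proj(c,np.array([[.60,-.113,.21]])))
for uv in [(303,213)]:
  d=R.T@np.linalg.inv(K)@np.array([*uv,1.]);C=-R.T@t
  for y in(-.16,-.11,-.06): s=(y-C[1])/d[1];print(uv,y,(C+d*s).round(3))
```

```text
[[311.25488286 176.65325642]]
(303, 213) -0.16 [ 0.573 -0.16   0.157]
(303, 213) -0.11 [ 0.588 -0.11   0.129]
(303, 213) -0.06 [ 0.603 -0.06   0.101]
```

Emit:
apply_moves:
  plan: "0 0.12 -0.34 0 0.02 0 0; 0 0.12 -0.34 0 0.02 0 0; 0 0.12 -0.34 0 0 0.02 0; 0 0 0 0 0 0 0; 0 0 0 0 0 0 0"

```text
time_s: 13.0
eef_pos: [0.5508, 0.1728, 0.0491]
eef_rot: [0.981, -0.172, -0.014, 0.086]
wrist_force: [0.5, -0.3, -3.9]
opening: 0.656
```

Emit:
apply_moves:
  plan: "0 0.03 -0.09 0 0 0 0; 0 0.02 -0.06 0 0 0 0; 0 0.01 -0.04 0 0 0 0; 0 0 0 0 0 0 0; 0 0 0 0 0 0 0"

```text
time_s: 13.5
eef_pos: [0.5508, 0.1723, 0.0389]
eef_rot: [0.981, -0.173, -0.014, 0.086]
wrist_force: [0.3, -0.4, -3.8]
opening: 0.656
```

Run:
```python
from h import *
todo(pose(.55,.175,.032,100,20))
o=ctrl.get_obs();print(o['wrist_force'])
im=snap("wrist","j_w");im=snap("scene","j_s");cv2.imwrite("pics/j_s.png",cv2.resize(im[130:220,270:420,::-1],None,fx=5,fy=5,interpolation=cv2.INTER_CUBIC))
```

```text
shift(old frame) [-0.01  0.1  -0.11] shift(goal frame) [-0.01  0.1  -0.11] turn [-0.01 -0.01 -0.01] pos [0.5508 0.1723 0.0389]
[ 0.32748792 -0.36146113 -3.82326059]
```

View pics/j_s.png

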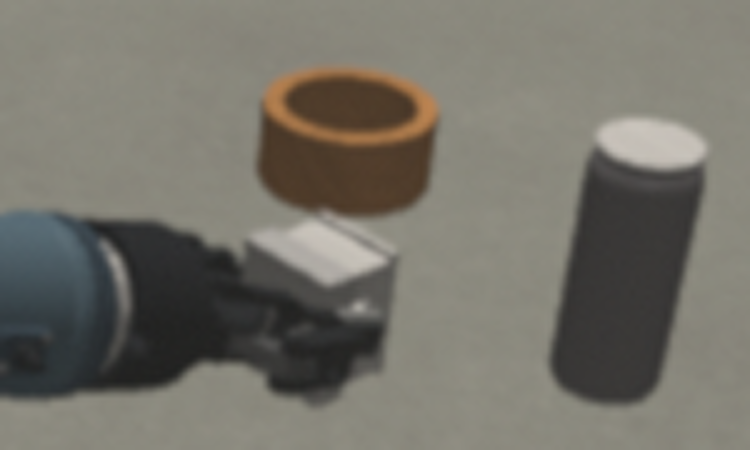

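Still just above the bench, so I'll lower in small steps watching the force.

Emit:
apply_moves:
  plan: "0 0.02 -0.05 0 0 0 0; 0 0.01 -0.03 0 0 0 0; 0 0 0 0 0 0 0; 0 0 0 0 0 0 0; 0 0 0 0 0 0 0"

```text
time_s: 14.1
eef_pos: [0.5507, 0.1724, 0.0345]
eef_rot: [0.981, -0.173, -0.014, 0.086]
wrist_force: [0.5, -0.5, -4.5]
opening: 0.658
```

Emit:
apply_moves:
  plan: "0 0.01 -0.03 0 0 0 0; 0 0 0 0 0 0 0; 0 0 0 0 0 0 0; 0 0 0 0 0 0 0; 0 0 0 0 0 0 0"

```text
time_s: 14.6
eef_pos: [0.5507, 0.1724, 0.0344]
eef_rot: [0.981, -0.171, -0.014, 0.086]
wrist_force: [-2.6, -1.8, 4.4]
opening: 0.656
```

Contact made (force flipped from -4 to +4 N). Releasing and backing off.

Emit:
apply_moves:
  plan: "0 0 0 0 0 0 0.75; 0 0 0 0 0 0 0.9; 0 0 0 0 0 0 1; 0 0 0 0 0 0 1; 0 0 0 0 0 0 1"

```text
time_s: 15.1
eef_pos: [0.5507, 0.1724, 0.0329]
eef_rot: [0.981, -0.172, -0.014, 0.086]
wrist_force: [-0.5, 0.7, 0.2]
opening: 1.002
```

Run:
```python
from h import *
o=ctrl.get_obs();print(o['wrist_force'],o['eef_pos'])
im=snap("wrist","k_w");im=snap("scene","k_s");cv2.imwrite("pics/k_s.png",cv2.resize(im[130:220,270:420,::-1],None,fx=5,fy=5,interpolation=cv2.INTER_CUBIC))
```

```text
[-0.50792915  0.68906712  0.24191469] [0.55074426 0.17239092 0.03287822]
```

View pics/k_s.png

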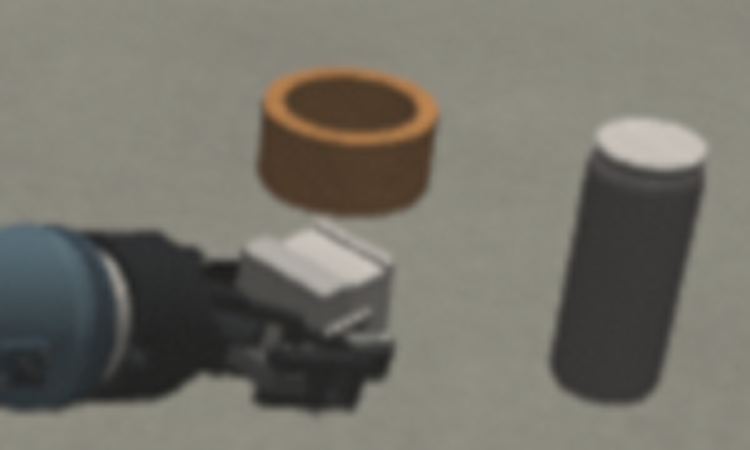

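View pics/k_w.png

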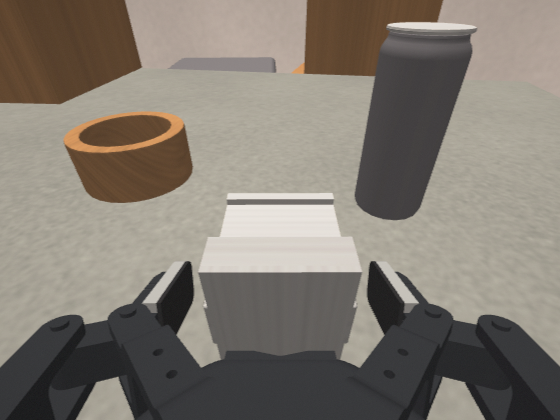

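The tin stands squarely on its end with the lid towards the gripper and still shut. I'll lift straight off and re-approach from above at p≈117.

Emit:
apply_moves:
  plan: "0 -0.15 0.4 0 0 0 1; 0 -0.22 0.6 0 0 0 1; 0 -0.34 0.94 0 0 0 1; 0 -0.34 0.94 0 0 0 1; 0 0 0 -0.6 0 0 1"

```text
time_s: 15.7
eef_pos: [0.5532, 0.1713, 0.1909]
eef_rot: [0.974, -0.209, -0.02, 0.084]
wrist_force: [-0.3, 0.7, 0.4]
opening: 1.003
```

Emit:
apply_moves:
  plan: "0 0 0 -1 0 0 1; 0 0 0 -1 0 0 1; 0 0 0 -1 0 0 1; 0 0 0 -1 0 0 1; 0 0 0 -1 0 0 1"

```text
time_s: 16.2
eef_pos: [0.5514, 0.1718, 0.1869]
eef_rot: [0.868, -0.488, -0.042, 0.076]
wrist_force: [0.7, 0.1, -0.1]
opening: 0.998
```

Emit:
apply_moves:
  plan: "0 0 0 -1 0 0 1; 0 0 0 -1 0 0 1; 0 0 0 -1 0 0 1; 0 0 0 -1 0 0 1; 0 0 0 0 0 0 1"

```text
time_s: 16.7
eef_pos: [0.5505, 0.1747, 0.187]
eef_rot: [0.728, -0.679, -0.061, 0.066]
wrist_force: [-0.3, 0.9, 0.3]
opening: 1.0
```

Run:
```python
from h import *
todo(pose(.55,.172,.17,100,117))
im=snap("wrist","l_w");np.savez("l.npz",**ctrl.get_calibration("wrist"))
im=snap("side","l_s");cv2.imwrite("pics/l_s.png",im[50:350,100:500,::-1])
```

```text
shift(old frame) [-0.02  0.34 -0.08] shift(goal frame) [-0.02  0.33  0.11] turn [-4.51  0.04  0.  ] pos [0.5505 0.1747 0.187 ]
```

View pics/l_w.png

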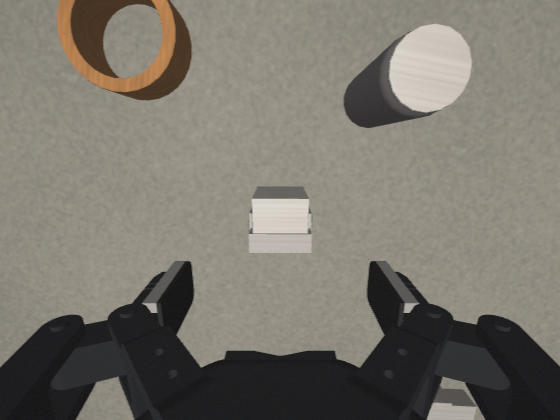

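View pics/l_s.png

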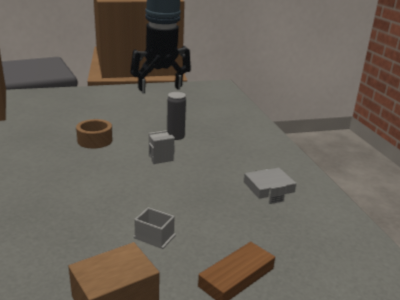

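Run:
```python
from h import *
c=np.load("l.npz")
im=cv2.imread("pics/l_w.png")[175:265,230:330];cv2.imwrite("pics/l2.png",cv2.resize(im,None,fx=6,fy=6,interpolation=cv2.INTER_CUBIC))
W=np.array([ray(c,p,.0684) for p in [(248.5,252.5),(311.5,252.5),(253,198.5),(307.5,198.5)]])
print(W.round(4))
l=(W[0]+W[1])/2;f=(W[2]+W[3])/2;a=f-l;print(l,f,np.linalg.norm(a),np.degrees(np.arctan2(a[1],a[0])),[np.degrees(np.arctan2(*(W[i]-W[j])[1::-1])) for i,j in((1,0),(3,2))])
u=a/np.linalg.norm(a);print("pinch22",l+.022*u)
```

```text
[[0.5276 0.1372 0.0684]
 [0.5838 0.1473 0.0684]
 [0.5238 0.187  0.0684]
 [0.5705 0.1953 0.0684]]
[0.55566991 0.14226814 0.0684    ] [0.54712958 0.19115175 0.0684    ] 0.049624028241136105 99.9099748964515 [np.float64(10.174088495820747), np.float64(10.168355701252901)]
pinch22 [0.55188369 0.16393989 0.0684    ]
```

View pics/l2.png

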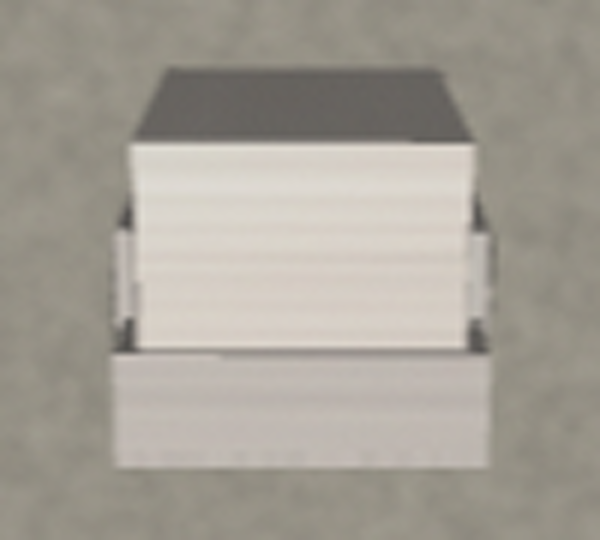

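Run:
```python
from h import *
P=np.array([.5514,.1669,.0342]);_,R=pose(0,0,0,100,117);d=R[:,1]
todo((P+.004*d-.12*d,R)); print((P+.004*d).round(4))
```

```text
shift(old frame) [-0.    1.04  0.86] shift(goal frame) [-0.    0.44  1.27] turn [-4.54  0.02 -0.02] pos [0.5506 0.173  0.1861]
[0.5517 0.1651 0.0306]
```

Emit:
apply_moves:
  plan: "0 0 0 -0.9 0 0 1; 0 0 0 -0.9 0 0 1; 0 0 0 -0.9 0 0 1; 0 0 0 -0.9 0 0 1; 0 0 0 -0.94 0 0 1"

```text
time_s: 17.3
eef_pos: [0.5513, 0.1707, 0.186]
eef_rot: [-0.518, 0.851, 0.072, -0.046]
wrist_force: [0.2, 0.6, -1.1]
opening: 0.999
```

Emit:
apply_moves:
  plan: "0 0.1 0.3 0 0 0 1; 0 0.14 0.4 0 0 0 1; 0 0.1 0.35 0 0 0 1; 0 0.1 0.22 0 0 0 1; 0 0 0 0 0 0 1"

```text
time_s: 17.8
eef_pos: [0.5419, 0.2179, 0.1355]
eef_rot: [-0.52, 0.85, 0.073, -0.048]
wrist_force: [0.1, 0.0, -1.2]
opening: 1.0
```

Run:
```python
from h import *
P=np.array([.5514,.1669,.0342]);_,R=pose(0,0,0,100,117);d=R[:,1]
snap("wrist","m_w")
todo((P+.004*d,R))
```

```text
shift(old frame) [0.01 2.37 0.02] shift(goal frame) [-0.    2.37  0.01] turn [ 0.02  0.01 -0.03] pos [0.5426 0.2176 0.1367]
```

View pics/m_w.png

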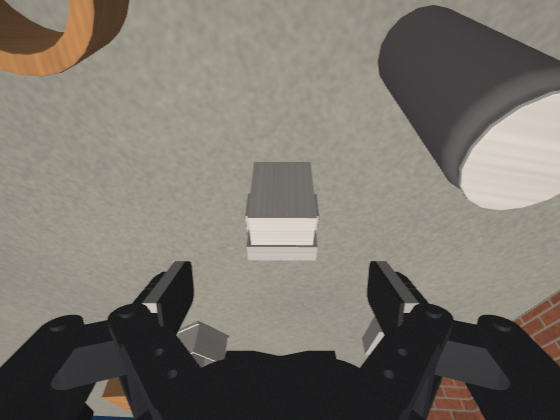

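Emit:
apply_moves:
  plan: "0 0.5 0 0 0 0 1; 0 0.5 0 0 0 0 1; 0 0.5 0 0 0 0 1; 0 0.5 0 0 0 0 1; 0 0.37 0 0 0 0 1"

```text
time_s: 18.35
eef_pos: [0.5524, 0.1633, 0.0317]
eef_rot: [-0.519, 0.85, 0.073, -0.046]
wrist_force: [-0.3, -0.6, -0.1]
opening: 0.999
```

Emit:
apply_moves:
  plan: "0 0 0 0 0 0 1; 0 0 0 0 0 0 0.8; 0 0 0 0 0 0 0; 0 0 0 0 0 0 0; 0 0 0 0 0 0 0"

```text
time_s: 18.85
eef_pos: [0.5533, 0.1654, 0.0342]
eef_rot: [-0.519, 0.85, 0.075, -0.045]
wrist_force: [-1.1, 1.4, 7.3]
opening: 0.652
```

Emit:
apply_moves:
  plan: "0 0 0 0 0 0 0; 0 0 0 0 0 0 0; 0 0 0 0 0 0 0; 0 0 0 0 0 0 0; 0 0 0 0 0 0 0"

```text
time_s: 19.35
eef_pos: [0.5533, 0.1654, 0.0342]
eef_rot: [-0.519, 0.85, 0.075, -0.045]
wrist_force: [-2.7, 0.3, 6.7]
opening: 0.647
```

Run:
```python
from h import *
snap("wrist","n_w")
o=ctrl.get_obs();print(o['eef_pos'],rot(o['eef_rot']).round(3).tolist(),o['opening'])
```

```text
[0.55333457 0.16541638 0.03419394] [[0.985, 0.081, -0.155], [0.175, -0.449, 0.876], [0.001, -0.89, -0.456]] 0.6562709060352604
```

View pics/n_w.png

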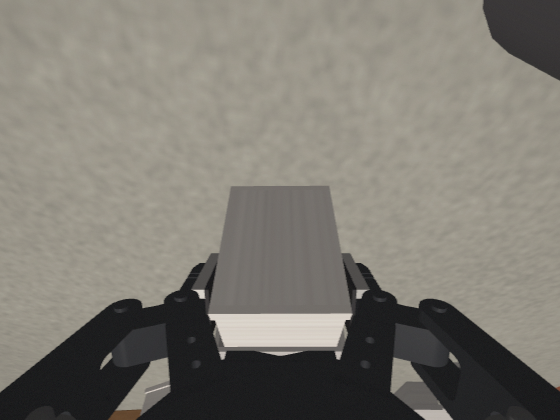

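The second pinch is good at the same width. I'll lift and pitch 90°.

Emit:
apply_moves:
  plan: "0 -0.3 -0.15 0 0 0 0; 0 -0.6 -0.31 0 0 0 0; 0 -0.7 -0.36 0 0 0 0; 0 -0.7 -0.36 0 0 0 0; 0 0 0 0.5 0 0 0"

```text
time_s: 19.9
eef_pos: [0.5551, 0.1669, 0.1681]
eef_rot: [-0.546, 0.833, 0.076, -0.045]
wrist_force: [0.7, -0.0, -3.5]
opening: 0.652
```

Emit:
apply_moves:
  plan: "0 0 0 1 0 0 0; 0 0 0 1 0 0 0; 0 0 0 1 0 0 0; 0 0 0 1 0 0 0; 0 0 0 0.8 0 0 0"

```text
time_s: 20.4
eef_pos: [0.5524, 0.1645, 0.1629]
eef_rot: [0.76, -0.643, -0.057, 0.067]
wrist_force: [0.9, -0.6, -4.9]
opening: 0.65
```

Emit:
apply_moves:
  plan: "0 0 0 0.8 0 0 0; 0 0 0 0.8 0 0 0; 0 0 0 0.8 0 0 0; 0 0 0 0.8 0 0 0; 0 0 0 0.8 0 0 0"

```text
time_s: 20.9
eef_pos: [0.5525, 0.1644, 0.1626]
eef_rot: [0.891, -0.445, -0.039, 0.078]
wrist_force: [0.2, -0.0, -4.4]
opening: 0.654
```

Emit:
apply_moves:
  plan: "0 0 0 0.8 0 0 0; 0 0 0 0.8 0 0 0; 0 0 0 0.8 0 0 0; 0 0 0 0.8 0 0 0; 0 0 0 0.5 0 0 0"

```text
time_s: 21.4
eef_pos: [0.5523, 0.1639, 0.1613]
eef_rot: [0.967, -0.238, -0.02, 0.085]
wrist_force: [-0.8, 0.3, -4.0]
opening: 0.651
```

Run:
```python
from h import *
snap("wrist","o_w")
o=ctrl.get_obs();print(o['eef_pos'],rot(o['eef_rot']).round(3).tolist(),o['opening'],o['wrist_force'])
todo(pose(.552,.17,.06,100,27))
```

```text
[0.55185425 0.16367008 0.16015223] [[0.985, -0.155, -0.077], [0.173, 0.873, 0.455], [-0.004, -0.462, 0.887]] 0.6515121328725766 [-0.74244762 -0.6618512  -5.08648353]
shift(old frame) [ 0.03  1.04 -1.72] shift(goal frame) [ 0.02  1.02 -1.73] turn [ 0.07 -0.03 -0.01] pos [0.5519 0.1637 0.1602]
```

View pics/o_w.png

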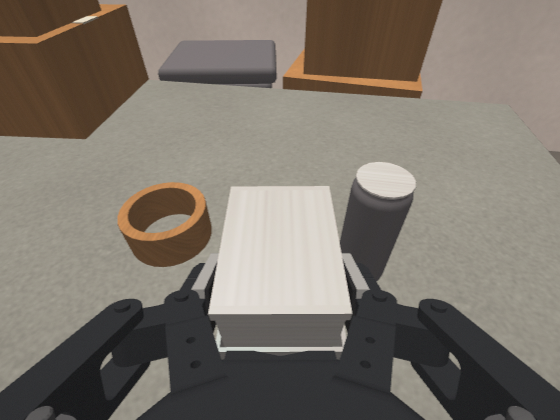

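Emit:
apply_moves:
  plan: "0 0.2 -0.4 0.06 0 0 0; 0 0.28 -0.53 0 0 0 0; 0 0.28 -0.53 0 0 0 0; 0 0.2 -0.4 0 0 0 0; 0 0.1 -0.2 0 0 0 0"

```text
time_s: 21.95
eef_pos: [0.5516, 0.1644, 0.0442]
eef_rot: [0.968, -0.236, -0.019, 0.086]
wrist_force: [-1.1, -0.0, -4.1]
opening: 0.654
```

Emit:
apply_moves:
  plan: "0 0.02 -0.04 0 0 0 0; 0 0 0 0 0 0 0; 0 0 0 0 0 0 0; 0 0 0 0 0 0 0; 0 0 0 0 0 0 0"

```text
time_s: 22.45
eef_pos: [0.5527, 0.164, 0.0442]
eef_rot: [0.968, -0.236, -0.02, 0.085]
wrist_force: [-0.5, 0.7, -3.5]
opening: 0.65
```

Run:
```python
from h import *
im=snap("scene","p_s");cv2.imwrite("pics/p_s.png",cv2.resize(im[130:220,220:370,::-1],None,fx=5,fy=5,interpolation=cv2.INTER_CUBIC))
o=ctrl.get_obs();print(o['eef_pos'],o['wrist_force'])
todo(pose(.552,.165,.025,100,27))
```

```text
[0.55255678 0.16402187 0.0439893 ] [ 0.09481387  0.29054792 -5.2514825 ]
shift(old frame) [-0.01  0.19 -0.33] shift(goal frame) [-0.01  0.19 -0.33] turn [ 0.06 -0.01 -0.  ] pos [0.5526 0.164  0.044 ]
```

View pics/p_s.png

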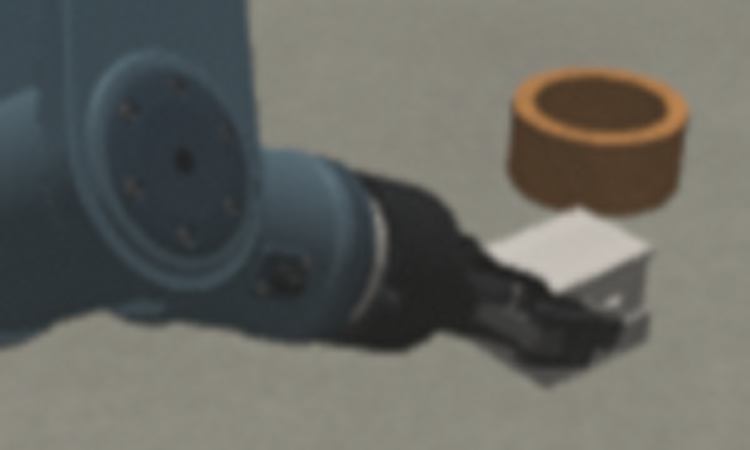

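Emit:
apply_moves:
  plan: "0 0.05 -0.1 0.05 0 0 0; 0 0.04 -0.08 0 0 0 0; 0 0.02 -0.04 0 0 0 0; 0 0 0 0 0 0 0; 0 0 0 0 0 0 0"

```text
time_s: 23.0
eef_pos: [0.5521, 0.164, 0.0309]
eef_rot: [0.969, -0.233, -0.019, 0.085]
wrist_force: [0.7, 1.5, -4.4]
opening: 0.65
```

Emit:
apply_moves:
  plan: "0 0.015 -0.03 0 0 0 0; 0 0.01 -0.02 0 0 0 0; 0 0 0 0 0 0 0; 0 0 0 0 0 0 0; 0 0 0 0 0 0 0"

```text
time_s: 23.5
eef_pos: [0.5522, 0.164, 0.0284]
eef_rot: [0.969, -0.233, -0.019, 0.085]
wrist_force: [-0.3, 0.3, -4.1]
opening: 0.652
```

Emit:
apply_moves:
  plan: "0 0.015 -0.03 0 0 0 0; 0 0.015 -0.03 0 0 0 0; 0 0 0 0 0 0 0; 0 0 0 0 0 0 0; 0 0 0 0 0 0 0"

```text
time_s: 24.0
eef_pos: [0.5522, 0.164, 0.0249]
eef_rot: [0.969, -0.233, -0.019, 0.085]
wrist_force: [0.5, -0.3, -5.3]
opening: 0.653
```

Emit:
apply_moves:
  plan: "0 0.012 -0.025 0 0 0 0; 0 0 0 0 0 0 0; 0 0 0 0 0 0 0; 0 0 0 0 0 0 0; 0 0 0 0 0 0 0"

```text
time_s: 24.5
eef_pos: [0.5522, 0.1639, 0.0236]
eef_rot: [0.969, -0.233, -0.019, 0.085]
wrist_force: [0.5, 0.8, -3.2]
opening: 0.649
```

Emit:
apply_moves:
  plan: "0 0.012 -0.025 0 0 0 0; 0 0 0 0 0 0 0; 0 0 0 0 0 0 0; 0 0 0 0 0 0 0; 0 0 0 0 0 0 0"

```text
time_s: 25.0
eef_pos: [0.5523, 0.1639, 0.0223]
eef_rot: [0.969, -0.233, -0.019, 0.085]
wrist_force: [0.4, -0.4, -1.7]
opening: 0.654
```

Run:
```python
from h import *
im=snap("scene","q_s");cv2.imwrite("pics/q_s.png",cv2.resize(im[150:220,290:370,::-1],None,fx=8,fy=8,interpolation=cv2.INTER_CUBIC))
im=snap("wrist","q_w")
o=ctrl.get_obs();print(o['eef_pos'],o['wrist_force'])
```

```text
[0.55229917 0.16393003 0.0223109 ] [-0.05562243 -0.89998271 -0.22714195]
```

View pics/q_s.png

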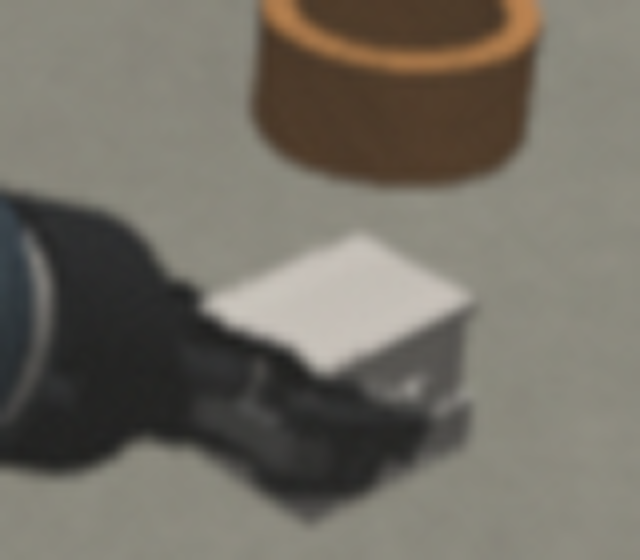

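Emit:
apply_moves:
  plan: "0 0.012 -0.02 0 0 0 0; 0 0 0 0 0 0 0; 0 0 0 0 0 0 0; 0 0 0 0 0 0 0; 0 0 0 0 0 0 0"

```text
time_s: 25.6
eef_pos: [0.5523, 0.164, 0.0221]
eef_rot: [0.969, -0.232, -0.02, 0.085]
wrist_force: [-2.0, -1.8, 5.5]
opening: 0.653
```

Emit:
apply_moves:
  plan: "0 0 0 0 0 0 0.7; 0 0 0 0 0 0 0.85; 0 0 0 0 0 0 1; 0 0 0 0 0 0 1; 0 0 0 0 0 0 1"

```text
time_s: 26.1
eef_pos: [0.5522, 0.164, 0.0209]
eef_rot: [0.969, -0.233, -0.019, 0.085]
wrist_force: [-0.3, 0.5, -0.3]
opening: 1.0
```

Run:
```python
from h import *
im=snap("scene","r_s");cv2.imwrite("pics/r_s.png",cv2.resize(im[150:220,290:370,::-1],None,fx=8,fy=8,interpolation=cv2.INTER_CUBIC))
im=snap("wrist","r_w")
o=ctrl.get_obs();print(o['eef_pos'],o['wrist_force'],o['time_s'])
```

```text
[0.55218805 0.16395971 0.02095547] [-0.00955705  0.46795641 -0.02399995] 26.2
```

View pics/r_s.png

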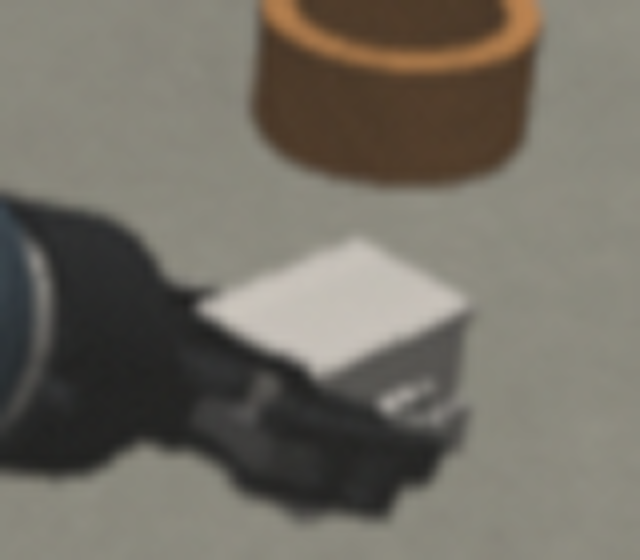

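View pics/r_w.png

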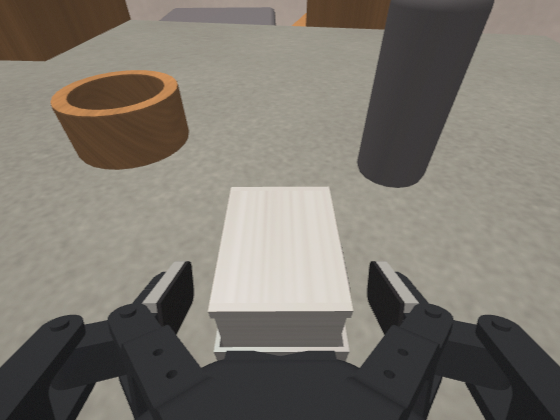

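The tin stands upside down on its lid, fully released. I'll lift straight away, go tool-down, then look.

Emit:
apply_moves:
  plan: "0 0 0 0 0 0 1; 0 -0.15 0.3 0 0 0 1; 0 -0.3 0.55 0 0 0 1; 0 -0.46 0.88 0 0 0 1; 0 -0.46 0.88 0 0 0 1"

```text
time_s: 26.7
eef_pos: [0.5522, 0.1624, 0.1694]
eef_rot: [0.969, -0.232, -0.018, 0.085]
wrist_force: [0.5, 0.4, 0.3]
opening: 1.001
```

Emit:
apply_moves:
  plan: "0 0 0 -0.9 0 0 1; 0 0 0 -0.9 0 0 1; 0 0 0 -0.9 0 0 1; 0 0 0 -0.9 0 0 1; 0 0 0 -0.9 0 0 1"

```text
time_s: 27.2
eef_pos: [0.553, 0.162, 0.169]
eef_rot: [0.87, -0.485, -0.042, 0.076]
wrist_force: [-0.8, -0.2, -0.5]
opening: 1.0
```

Emit:
apply_moves:
  plan: "0 0 0 -0.9 0 0 1; 0 0 0 -0.9 0 0 1; 0 0 0 -0.9 0 0 1; 0 0 0 -0.9 0 0 1; 0 0 0 -0.9 0 0 1"

```text
time_s: 27.7
eef_pos: [0.553, 0.1623, 0.1692]
eef_rot: [0.71, -0.699, -0.061, 0.062]
wrist_force: [-1.2, -0.3, -0.9]
opening: 0.999
```

Run:
```python
from h import *
im=snap("wrist","s_w");np.savez("s.npz",**ctrl.get_calibration("wrist"))
cv2.imwrite("pics/s2.png",cv2.resize(im[170:270,230:330,::-1],None,fx=6,fy=6,interpolation=cv2.INTER_CUBIC))
im=snap("scene","s_s");cv2.imwrite("pics/s_s.png",cv2.resize(im[150:220,290:370,::-1],None,fx=8,fy=8,interpolation=cv2.INTER_CUBIC))
todo(pose(.552,.17,.17,100,90))
```

```text
shift(old frame) [ 0.02 -0.02  0.11] shift(goal frame) [ 0.02 -0.02  0.11] turn [-0.15  0.03 -0.01] pos [0.5522 0.1646 0.1689]
```

View pics/s_w.png

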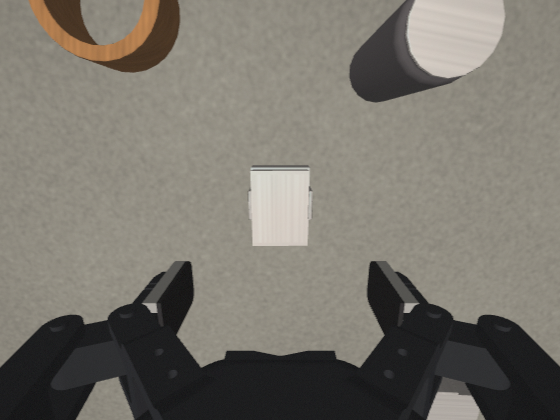

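View pics/s2.png

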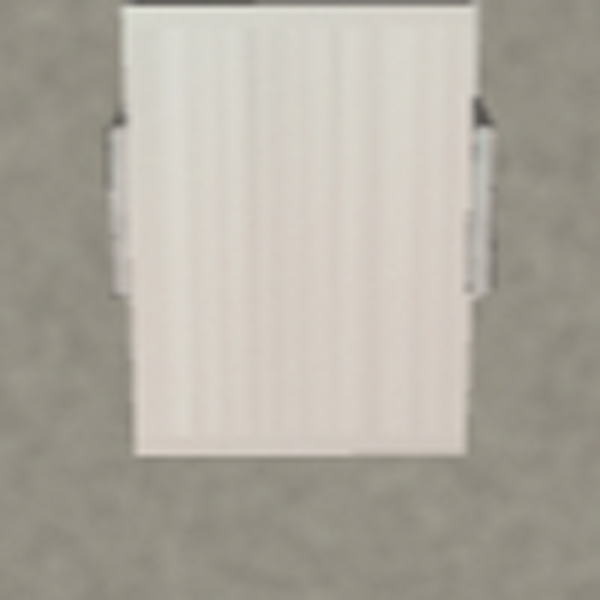

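View pics/s_s.png

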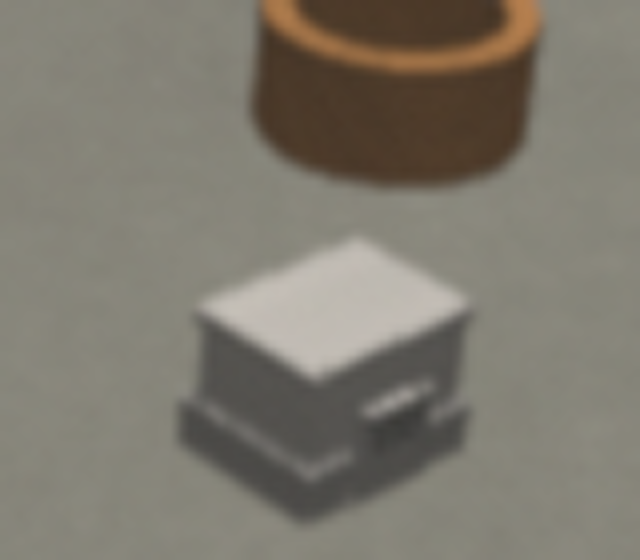

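Run:
```python
from h import *
c=np.load("s.npz")
W=np.array([ray(c,p,.05) for p in [(250.3,170.8),(309.5,170.8),(252.4,246),(308,246)]])
m=W.mean(0);a=(W[0]+W[1]-W[2]-W[3])/2;b=(W[1]+W[3]-W[0]-W[2])/2
print(W.round(4).tolist(),m,np.linalg.norm(a),np.degrees(np.arctan2(a[1],a[0])),np.linalg.norm(b),np.degrees(np.arctan2(b[1],b[0])))
todo(pose(m[0],m[1],.044,100,90))
```

```text
[[0.5213, 0.1936, 0.05], [0.5708, 0.2024, 0.05], [0.5333, 0.126, 0.05], [0.5833, 0.1349, 0.05]] [0.55219121 0.16423649 0.05      ] 0.06867132930994961 100.29203382658639 0.05052629472439146 10.052098319488678
shift(old frame) [ 0.    2.5  -0.05] shift(goal frame) [-0.    2.5  -0.01] turn [-0.15  0.03 -0.01] pos [0.5522 0.1646 0.1689]
```

Emit:
apply_moves:
  plan: "0 0.3 0 -0.15 0.03 0 1; 0 0.6 0 0 0 0 1; 0 0.6 0 0 0 0 1; 0 0.6 0 0 0 0 1; 0 0.38 0 0 0 0 1"

```text
time_s: 28.3
eef_pos: [0.5508, 0.1619, 0.0417]
eef_rot: [0.706, -0.703, -0.058, 0.062]
wrist_force: [0.1, 0.3, 0.4]
opening: 0.998
```

Emit:
apply_moves:
  plan: "0 0 0 0 0 0 1; 0 0 0 0 0 0 1; 0 0 0 0 0 0 1; 0 0 0 0 0 0 1; 0 0 0 0 0 0 1"

```text
time_s: 28.8
eef_pos: [0.5533, 0.1628, 0.0456]
eef_rot: [0.705, -0.704, -0.06, 0.061]
wrist_force: [0.6, -0.3, -0.1]
opening: 1.0
```

Run:
```python
from h import *
todo(pose(.5522,.1642,.044,100,90))
```

```text
shift(old frame) [-0.02  0.03  0.03] shift(goal frame) [-0.02  0.03  0.03] turn [-0.01 -0.03 -0.  ] pos [0.5533 0.1628 0.0456]
```

Emit:
apply_moves:
  plan: "-0.02 0.02 0.02 0 0 0 0.8; 0 0 0 0 0 0 0.65; 0 0 0 0 0 0 0; 0 0 0 0 0 0 0; 0 0 0 0 0 0 0"

```text
time_s: 29.3
eef_pos: [0.5517, 0.1637, 0.0439]
eef_rot: [0.705, -0.704, -0.06, 0.061]
wrist_force: [-1.1, 1.5, 5.9]
opening: 0.568
```

Emit:
apply_moves:
  plan: "0 0 0 0 0 0 0; 0 0 0 0 0 0 0; 0 0 0 0 0 0 0; 0 0 0 0 0 0 0; 0 0 0 0 0 0 0"

```text
time_s: 29.8
eef_pos: [0.5517, 0.1637, 0.0439]
eef_rot: [0.705, -0.704, -0.06, 0.061]
wrist_force: [-0.4, -0.0, 6.7]
opening: 0.571
```

Run:
```python
from h import *
snap("wrist","t_w")
im=snap("scene","t_s");cv2.imwrite("pics/t_s.png",cv2.resize(im[130:220,280:370,::-1],None,fx=6,fy=6,interpolation=cv2.INTER_CUBIC))
```

```text
(no output)
```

View pics/t_s.png

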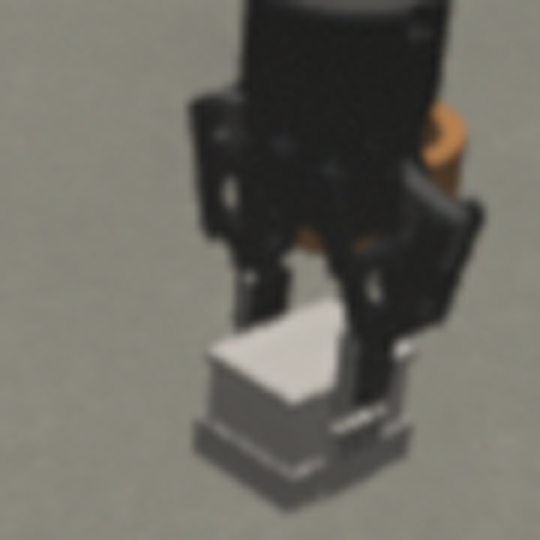

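View pics/t_w.png

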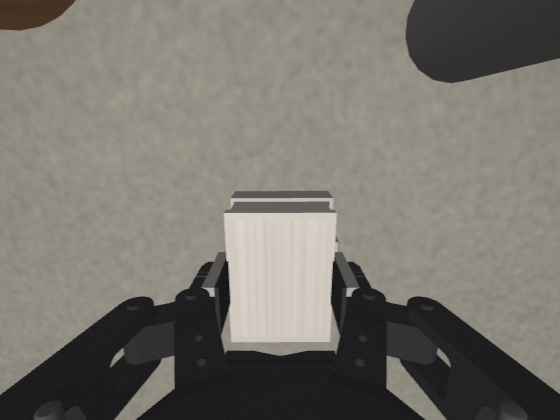

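Opening 0.57 means the pads are on the 50 mm bare wall, above the tabs. Lifting slowly, straight up.

Emit:
apply_moves:
  plan: "0 -0.1 0 0 0 0 0; 0 -0.15 0 0 0 0 0; 0 -0.2 0 0 0 0 0; 0 -0.2 0 0 0 0 0; 0 -0.2 0 0 0 0 0"

```text
time_s: 30.4
eef_pos: [0.5515, 0.1634, 0.087]
eef_rot: [0.705, -0.704, -0.06, 0.061]
wrist_force: [0.6, 0.5, -2.0]
opening: 0.571
```

Emit:
apply_moves:
  plan: "0 -0.3 0 0 0 0 0; 0 -0.4 0 0 0 0 0; 0 -0.4 0 0 0 0 0; 0 -0.2 0 0 0 0 0; 0 0 0 0 0 0 0"

```text
time_s: 30.9
eef_pos: [0.5529, 0.1636, 0.1533]
eef_rot: [0.705, -0.704, -0.061, 0.06]
wrist_force: [0.1, 0.7, -2.9]
opening: 0.572
```

Run:
```python
from h import *
snap("wrist","u_w");o=ctrl.get_obs();print(o['wrist_force'],o['eef_pos'],o['q'])
im=snap("scene","u_s");cv2.imwrite("pics/u_s.png",cv2.resize(im[110:220,270:380,::-1],None,fx=5,fy=5,interpolation=cv2.INTER_CUBIC))
```

```text
[ 0.75107923 -0.71748743 -2.2181836 ] [0.55199809 0.16342922 0.15176395] [ 8.11900553e-02  2.78437996e-01  1.68319923e+00  1.13555656e-03
  1.18039585e+00 -9.02410927e-02]
```

View pics/u_s.png

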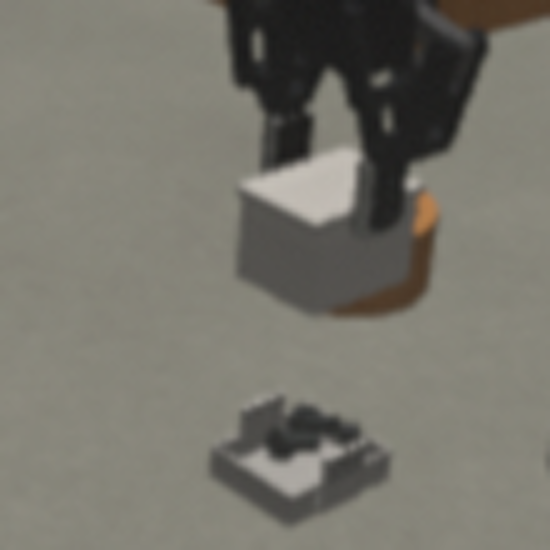

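View pics/u_w.png

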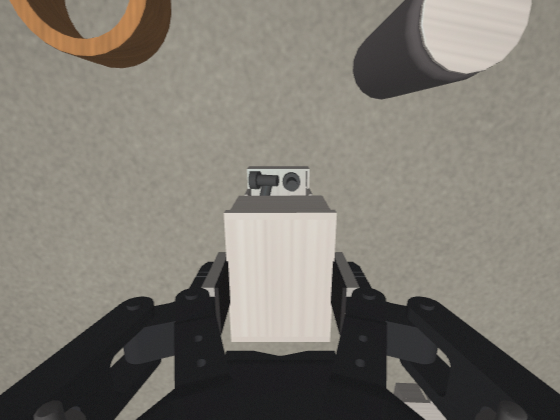

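All three bolts are in the lid and the tin is clear, weighing about 2.5 N. I'll carry it 150 mm along -z to an empty spot.

Emit:
apply_moves:
  plan: "0 0 -0.3 0 0 0 0; 0 0 -0.5 0 0 0 0; 0 0 -0.6 0 0 0 0; 0 0 -0.6 0 0 0 0; 0 0 -0.6 0 0 0 0"

```text
time_s: 31.5
eef_pos: [0.573, 0.0334, 0.1494]
eef_rot: [0.705, -0.704, -0.059, 0.062]
wrist_force: [-0.2, 0.8, -2.5]
opening: 0.569
```

Emit:
apply_moves:
  plan: "0 0 -0.4 0 0 0 0; 0 0.4 0 0 0 0 0; 0 0.6 0 0 0 0 0; 0 0.6 0 0 0 0 0; 0 0.3 0 0 0 0 0"

```text
time_s: 32.0
eef_pos: [0.5741, 0.0151, 0.0519]
eef_rot: [0.705, -0.704, -0.057, 0.063]
wrist_force: [-0.4, -0.1, -2.3]
opening: 0.565
```

Emit:
apply_moves:
  plan: "0 0.05 0 0 0 0 0; 0 0.05 0 0 0 0 0; 0 0 0 0 0 0 0; 0 0 0 0 0 0 0; 0 0 0 0 0 0 0"

```text
time_s: 32.5
eef_pos: [0.5777, 0.0156, 0.0519]
eef_rot: [0.705, -0.704, -0.06, 0.061]
wrist_force: [0.6, 0.1, -2.1]
opening: 0.566
```

Run:
```python
from h import *
o=ctrl.get_obs();print(o['wrist_force'],o['eef_pos']);R=rot(o['eef_rot']);print(R.round(3).tolist())
```

```text
[ 0.55539551  0.09199985 -2.1387371 ] [0.5777326  0.015596   0.05189715]
[[0.985, -0.0, -0.17], [0.17, 0.0, 0.985], [-0.0, -1.0, 0.001]]
```

Emit:
apply_moves:
  plan: "0 0.08 0 0 0 0 0; 0 0.06 0 0 0 0 0; 0 0.03 0 0 0 0 0; 0 0 0 0 0 0 0; 0 0 0 0 0 0 0"

```text
time_s: 33.0
eef_pos: [0.5768, 0.0157, 0.0421]
eef_rot: [0.705, -0.704, -0.06, 0.061]
wrist_force: [-0.5, 0.2, -3.3]
opening: 0.565
```

Emit:
apply_moves:
  plan: "0 0.02 0 0 0 0 0; 0 0.02 0 0 0 0 0; 0 0 0 0 0 0 0; 0 0 0 0 0 0 0; 0 0 0 0 0 0 0"

```text
time_s: 33.5
eef_pos: [0.577, 0.0156, 0.0409]
eef_rot: [0.705, -0.704, -0.06, 0.061]
wrist_force: [-2.8, 0.4, 5.2]
opening: 0.568
```

In contact with the bench. Release, and retreat upward.

Emit:
apply_moves:
  plan: "0 0 0 0 0 0 0.7; 0 0 0 0 0 0 0.85; 0 0 0 0 0 0 1; 0 0 0 0 0 0 1; 0 -0.2 0 0 0 0 1"

```text
time_s: 34.0
eef_pos: [0.5756, 0.0159, 0.0491]
eef_rot: [0.705, -0.704, -0.059, 0.062]
wrist_force: [-1.0, 0.6, 0.0]
opening: 0.997
```

Emit:
apply_moves:
  plan: "0 -0.4 0 0 0 0 1; 0 -0.7 0 0 0 0 1; 0 -0.9 0 0 0 0 1; 0 -0.9 0 0 0 0 1; 0 0 0 0 0 0 1"

```text
time_s: 34.5
eef_pos: [0.5816, 0.0149, 0.2038]
eef_rot: [-0.704, 0.705, 0.064, -0.056]
wrist_force: [0.7, -0.6, -0.7]
opening: 1.003
```

Run:
```python
from h import *
snap("wrist","v_w");o=ctrl.get_obs();print(o['wrist_force'],o['eef_pos'],o['time_s'])
im=snap("scene","v_s");snap("side","v_side")
cv2.imwrite("pics/v2.png",cv2.resize(im[150:250,240:370,::-1],None,fx=6,fy=6,interpolation=cv2.INTER_CUBIC))
for n in("scene","wrist","side"):
  for t in ["tin","lid_top","bolt1_mid","tape_roll","carton","spray_can","wood_offcut"]: print(n,t,[(d['score'],np.round(d['point'],3).tolist()) for d in ctrl.recognise(n,t)][:4])
```

```text
[-0.56371378  0.39386345 -0.92269402] [0.57986775 0.01512992 0.20030487] 34.55
scene tin [(0.91, [0.6, 0.008, 0.038]), (0.57, [0.49, -0.168, 0.028])]
scene lid_top [(0.89, [0.779, -0.059, 0.046]), (0.75, [0.594, 0.009, 0.037]), (0.65, [0.563, 0.155, 0.008])]
scene bolt1_mid []
scene tape_roll [(0.82, [0.405, 0.298, 0.028])]
scene carton [(0.97, [0.426, -0.326, 0.065])]
scene spray_can [(0.87, [0.632, 0.282, 0.082])]
scene wood_offcut [(0.79, [0.623, -0.307, 0.03])]
wrist tin [(0.92, [0.575, 0.014, 0.049]), (0.67, [0.502, -0.163, 0.025])]
wrist lid_top [(0.91, [0.56, 0.159, 0.009]), (0.62, [0.771, -0.032, 0.041])]
wrist bolt1_mid [(0.83, [0.559, 0.184, 0.013])]
wrist tape_roll []
wrist carton [(0.94, [0.42, -0.268, 0.053])]
wrist spray_can []
wrist wood_offcut []
side tin [(0.96, [0.478, -0.172, 0.027]), (0.83, [0.573, -0.012, 0.034])]
side lid_top [(0.64, [0.76, -0.072, 0.044]), (0.6, [0.55, 0.155, 0.012])]
side bolt1_mid [(0.58, [0.552, 0.181, 0.018])]
side tape_roll [(0.7, [0.382, 0.276, 0.029]), (0.24, [0.573, -0.012, 0.039])]
side carton [(0.75, [0.383, -0.35, 0.067])]
side spray_can [(0.9, [0.615, 0.275, 0.071])]
side wood_offcut [(0.77, [0.592, -0.324, 0.03])]
```

View pics/v2.png

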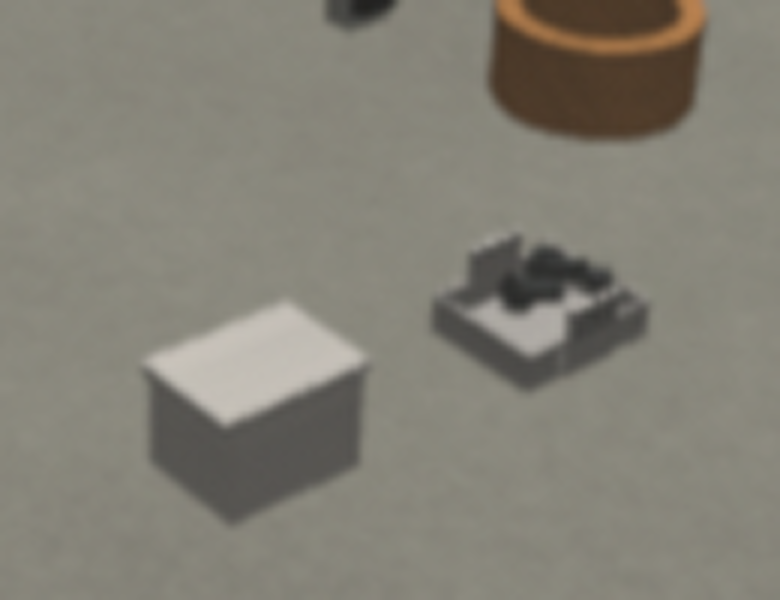

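View pics/v_w.png

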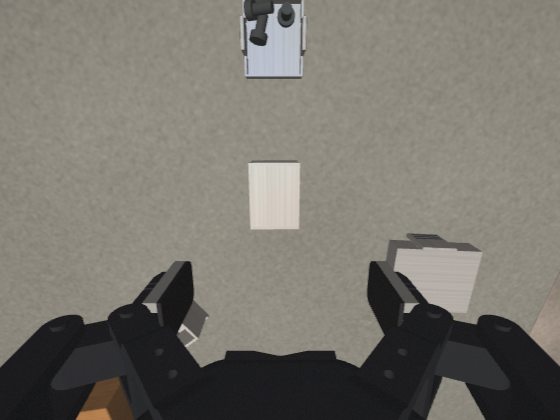

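View pics/v_side.png

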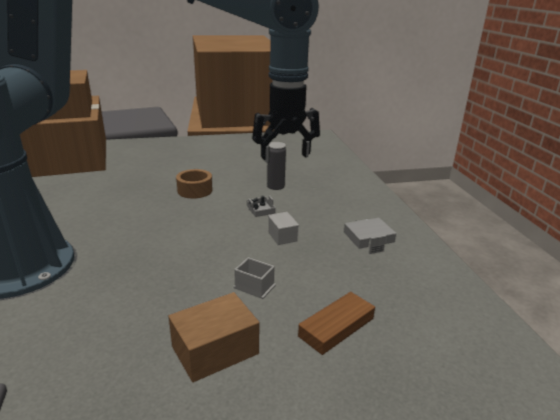

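The tin stands mouth down at about (0.576,0.015), the lid is flat at about (0.553,0.164), and the bystanders are where they were. I'll take one closer look at the bolts near the lid's far end (wrist pixel 270,20).

Emit:
apply_moves:
  plan: "0 0 0.4 0 0 0 1; 0 0 0.6 0 0 0 1; 0 0 0.6 0 0 0 1; 0 0 0.4 0 0 0 1; 0 0 0 0 0 0 1"

```text
time_s: 36.2
eef_pos: [0.5595, 0.1164, 0.1954]
eef_rot: [0.705, -0.704, -0.061, 0.062]
wrist_force: [0.3, -0.6, 0.6]
opening: 0.994
```

Run:
```python
from h import *
im=snap("wrist","w_w");c=ctrl.get_calibration("wrist");np.savez("w.npz",**c)
uv=proj(c,np.array([[.552,.164,.01]]))[0];print(uv)
u,v=map(int,uv); cv2.imwrite("pics/w2.png",cv2.resize(im[max(v-60,0):v+60,u-60:u+60,::-1],None,fx=5,fy=5,interpolation=cv2.INTER_CUBIC));print(u-60,max(v-60,0))
print([(d['score'],np.round(d['point'],3).tolist()) for d in ctrl.recognise("wrist","bolt1_mid")],ctrl.get_obs()['wrist_force'])
```

```text
[281.08185148 145.64305212]
221 85
[(0.5, [0.559, 0.186, 0.013])] [-0.64508645 -0.72296712 -0.11435214]
```

View pics/w2.png

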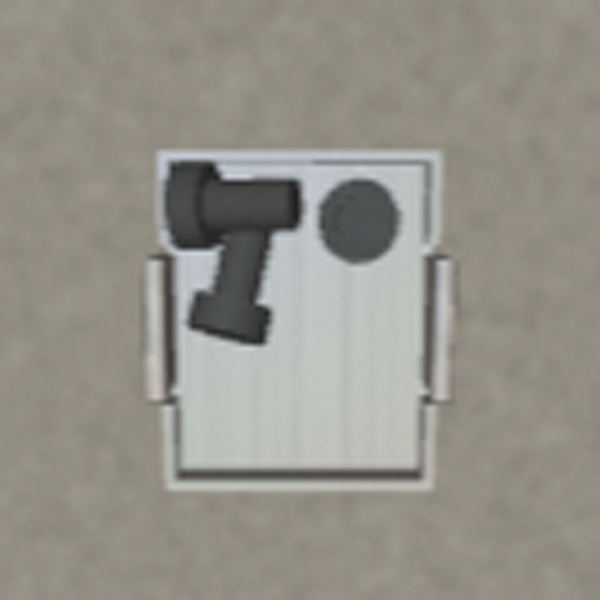

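All three bolts lie inside the skirt (crop: one across at (235,205), one at (240,285), one standing at (360,220)). Nothing touches the robot, so I'm handing in.

Run:
```python
from h import *
c=np.load("w.npz")
for (u,v),z in zip([(235,205),(240,285),(360,220)],[.02,.012,.028]):
  p=ray(c,(u/5+221,v/5+85),z)-[.552,.164,0];a=np.radians(100);print(round(p[0]*np.cos(a)+p[1]*np.sin(a),4),round(-p[0]*np.sin(a)+p[1]*np.cos(a),4))
print(ctrl.get_obs()['time_s']);print(ctrl.hand_in())
```

```text
0.0198 0.013
0.0039 0.0125
0.017 -0.0116
36.3
the job is handed in; nothing more can be done
None
```

I handed the job in at 36.3 s. The lid is left flat on the bench as a tray with all three bolts in it, and the tin stands mouth down about 150 mm away. `hand_in` gives no verdict, so this rests on my own checks.

**What I did:**
- I pinched the tabs of the closed tin, the leftmost of the look-alikes. A first turn towards the robot ran the wrist nearly straight, so I switched to a heading pointing left and stood the tin on its x end.
- I pinched the tabs again from above, turned it the rest of the way over and stood it on its lid, then let go.
- I gripped the bare walls above the tabs, lifted the tin straight off and set it down clear of the lid.

**Last checks:**
- **Bolts:** by my measurement from the wrist picture, all three centres are within 20 mm (x) and 13 mm (y) of the lid's centre, inside the 32 and 27 mm limits. Their heights are estimated rather than measured: one bolt stands upright and one seems to rest partly on another, all well under 36 mm.
- **Bystanders:** the recognised positions agree with the start to within a few millimetres.
- **Contact:** the gripper is open and clear, with the wrist force near zero.
- **Disagreements:** the network found only one bolt in that picture, and it sometimes labelled the tin as a lid. I counted the bolts by eye.
- **Not read directly:** the tab travel, lid gap and tin angle on the way. I judged them from the finger opening, the arm pose and the pictures.

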